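# Shock-test sealed sample pots on the spring tester

### The arm

A 6-joint arm with a two-finger parallel gripper is mounted at the origin on the work surface. World frame = base frame: x ahead of the robot, y to its left, z up, the work surface at z = 0. Lengths are in mm, angles in rad, forces in N, time in s.
With the tool pointing down it reaches from about 350 to 875 mm from the base axis. Payload 4.2 kg.
Tool frame: the origin (TCP) lies midway between the tips of the shut fingers; the grasp point (between the pads) lies arm.grip_depth behind it (arm.grip_depth is the distance from the TCP to the grasp point, in mm); z points along the fingers, y is the direction in which the jaws open and shut (so a half turn about z gives the same grasp; the last joint's range is limited). The gripper opens to 85 mm and grips with 20 to 120 N. Pads are 22 mm wide; open, the fingers measure 114 mm over their backs; the gripper's body (76 mm by 85 mm) begins 54 mm behind the grasp point. The pads swing forward as they close: fully open they stand 13 mm farther back than shut.
Start: joints at [0.259, 0.385, 0.008, 0, -1.194, -0.259], TCP at [624.979, 0.025, 231.312] pointing down, gripper open.
Joint ranges: [-3.14, 3.14], [-1.21, 2.06], [-1.07, 1.41], [-3.16, 2.05], [-2.99, -0.16], [-3.1, 3.1]. Speed limits (rad/s): [2.79, 2.79, 3.14, 3.14, 3.14, 3.14].

### API

Orientations are given as a unit quaternion [x, y, z, w].
In Python, from bench import arm gives the robot as it stands.
- The arm moves only by the tool play_rows, never from a script. Its argument "motion" is one flat list of numbers, 7 for each row, row after row: the opening in per cent of the stroke, from 0 (shut) to 100 (fully open), then the shift along the world's x, y, z in cm, then the turn, a rotation vector about the world's x, y, z in degrees. A call has 1 to 5 rows; each row is the pose to reach, as a shift and turn from the pose commanded when the call began; what a row does not reach only later rows make up. A row lasts 1/8 s, in which the tool goes at most 62.5 mm and 10.7 degrees, less where a joint would pass 70% of its speed; a pose out of reach is approached as far as the arm can. A call with a gripper value outside its range is refused whole. The fingers move at their own pace and stop on an object; the grip force is fixed at half the most. Time passes only in rows, so rows that repeat a pose let the fingers close. It gives the time, the measured TCP pose, the force and the opening at its end, in the units of the state.
- arm.read_state(): the state, without advancing time (a new reading comes with each control period).
- arm.get_image(name): name is "scene" or "side" or "wrist"; returns (picture, depth): 384x512x3 uint8, red, green, blue; 384x512 float32, mm along the optical axis (not along the pixel's ray), 0 where there is no reading.
- arm.camera_info(name): a dict with "fovy" (degrees; the focal length in pixels is half the picture's height over the tangent of half this angle, whatever the lens; pixels are square), "cx", "cy" (the principal point, pixels), "k1" (the pictures are not rectified: a ray, as slopes to the right and down, at radius r is drawn at 1 + k1 r^2 times it, then the intrinsics apply), "R" (3x3) and "t" (3): a world point X has camera coordinates R X + t. Camera axes: x right, y down, z forward; pixel columns grow to the right and rows downward; lengths in mm; the calibration is good to about 2 mm. A picture is of the moment at which its call begins: read the wrist's pose just before it. camera_info takes no time and is no camera call; for the wrist camera it gives the pose at the moment of the call.
- arm.job_done(): hands the job in, once; it reports no verdict.
Trained networks look in the newest picture that a camera, given by its name, has taken for a name from the list of things; names that differ only in an ending like _2 or _b are one class to them, and where a whole thing is asked for, a point or a joint stands for the part that bears it (a point fixed in the world has none). Each returns a list of dicts, best first, with "confidence" (0 to 1); they miss things now and then, are a little off and sometimes report something else, mostly with a low value. They report only what shows in the picture. A call takes as long as a camera call. They do not tell look-alikes from the thing itself.
- arm.outline_of(thing, camera): "mask" (384x512 bool, what is visible of it) and "extent" ([left, top, width, height] in pixels, round what is visible of it).
- arm.place_of(thing, camera): "uv" ([column, row] in pixels: a listed point, or the origin of a listed thing).
The state is a dict: "clock": time; "joints": joint angles; "joint_vel": joint speeds; "joint_efforts": joint torques, N m; "position": TCP position; "ee_rot": TCP orientation; "contact_force": force on the tool from outside, world axes, zero at the start; "wrist_torque": the same for the moment, N m; "gripper_width": finger opening in mm.
Only numpy, scipy, OpenCV 4.12 (cv2) and the standard library are available. Lean on these libraries where they do the work, as an engineer would, in place of code of your own. Each camera call takes 0.05 s, during which the arm holds its last target.

### The job

Shock-test the sealed sample pots with two blows: stand every orange-capped pot upright and fully home in a bore of the blue fixture plate, one to a bore, and only then draw the tester's black striker knob back until the sear holds it by itself, let go, and press the red pad to trip the sear and fire the striker; then draw and fire it a second time. Afterwards lift the plate with all its pots straight up off the two dowels, keep it level, and set it down flat inside the shallow steel tray, leaving the other things on the bench where they stand; a pot or the tray may get knocked aside while you work, so check and put it right.

Things in the scene. Friction and masses are not known exactly. Their poses are not given: they have to be found in the camera images.
- tester: Spring shock tester, fixed: white base 130 x 490 x 22 mm high (its y from -270 to 220). Origin underneath, z up. Along y, in mm: red trip pad -254; black striker knob -105; aluminium barrel -85 to 0 and steel anvil 12 to 32, both 85 high; carriage 32 to 218, flat top 52 above the bench, carrying the plate on two dowels (x 0, y 65 and 185; 8 diameter, 26 tall). The blow jolts the carriage 2 mm.
- striker (a joint): Striker slide (m): 0 = home on the anvil; grows as the striker is drawn back along the tester's -y. Its spring pulls home with 6 N at 0 and 13 N at 36 mm, where the sear drops in and catches; let go, it then rests on the sear at 0.0355. End stop at 0.046: draw it 39 to 44 mm (up to 15 N). Not drawn far enough, it snaps back home.
- striker_knob (a point): Centre of the black cylindrical striker knob, 24 mm diameter, 34 mm tall, upright on a 12 mm steel post; it is 130 mm above the bench and moves with the striker (at home it lies at x 0, y -105 mm in the tester's frame). Grip it from above.
- sear (a joint): Sear lever (rad): 0 = down, ready to catch; grows as the red pad is pressed down, to 0.22 at most, and springs back. A drawn striker is let go at about 0.13, which takes 4 to 5 N on the pad.
- trip_pad (a point): Middle of the top of the red trip pad, 28 x 24 mm, 99 mm above the bench (x 0, y -254 mm in the tester's frame). Press it straight down: a drawn striker is let go after about 6 mm, and the end stop is at 10 mm, so press 7 to 9 mm.
- plate: Blue fixture plate 125 (its x) x 175 (its y) x 20 mm, 0.5 kg, with four bores for pots and two 9.2 mm holes (x 0, y +-60) for the dowels, which reach 6 mm above it. Origin at the centre of its underside, z up. It comes straight up off the dowels (26 mm) and binds if it tilts. At the start it sits on the carriage, its axes along the tester's.
- plate_grip (a point): Centre of the plate's lifting bar: a level aluminium flat bar 86 mm long (along the plate's x), 10 mm thick (along its y) and 18 mm high, its centre 77 mm above the plate's underside, on a post at either end (x +-36 mm). Grip it across its 10 mm thickness.
- bore0 (a point): Centre of the floor of a bore of the plate, 39 mm diameter, 14 mm deep, with a rubber floor 6 mm above the plate's underside (in the plate's frame x -36 mm, y -60 mm).
- bore1 (a point): Centre of the floor of a bore of the plate, 39 mm diameter, 14 mm deep, with a rubber floor 6 mm above the plate's underside (in the plate's frame x 36 mm, y -60 mm).
- bore2 (a point): Centre of the floor of a bore of the plate, 39 mm diameter, 14 mm deep, with a rubber floor 6 mm above the plate's underside (in the plate's frame x -36 mm, y 60 mm).
- bore3 (a point): Centre of the floor of a bore of the plate, 39 mm diameter, 14 mm deep, with a rubber floor 6 mm above the plate's underside (in the plate's frame x 36 mm, y 60 mm).
- pot1: Sealed sample pot: white cylinder 36 mm diameter with an orange screw cap of 33 mm diameter on its top 15 mm; 50 mm tall in all, about 50 g. Origin at the centre of its underside, z along it to the cap. It may be absent.
- pot2: Sealed sample pot: white cylinder 36 mm diameter with an orange screw cap of 33 mm diameter on its top 15 mm; 50 mm tall in all, about 50 g. Origin at the centre of its underside, z along it to the cap. It may be absent.
- pot3: Sealed sample pot: white cylinder 36 mm diameter with an orange screw cap of 33 mm diameter on its top 15 mm; 50 mm tall in all, about 50 g. Origin at the centre of its underside, z along it to the cap. It may be absent.
- pot4: Sealed sample pot: white cylinder 36 mm diameter with an orange screw cap of 33 mm diameter on its top 15 mm; 50 mm tall in all, about 50 g. Origin at the centre of its underside, z along it to the cap. It may be absent.
- tray: Shallow loose steel tray lined with white paper, outside 200 mm (its x) x 240 mm (its y), floor 4 mm thick, rim 4 mm thick and 14 mm high; 0.8 kg. Origin at the centre of its underside.
- jar: Bystander: white jar with a red lid, 64 mm diameter, 75 mm tall. Origin underneath.
- tip_box: Bystander: clear pipette-tip box with a red lid, 85 x 125 x 64 mm. Origin underneath.
- petri: Bystander: stack of clear round dishes, 94 mm diameter, 48 mm tall. Origin underneath.
- flask: Bystander: conical glass flask, 80 mm diameter, 112 mm tall. Origin underneath.
- wash_bottle: Bystander: white wash bottle with a red cap and a bent spout, 68 mm diameter, 195 mm tall. Origin underneath.
- timer: Bystander: black timer with yellow keys, 62 x 62 x 20 mm, lying flat. Origin underneath.
There are look-alikes about, which are no part of the job. What is shaped like the pot3 but green is not meant.

How it is judged:
By the outcome, as a careful person would: the job done as asked, in the order asked, and still so for the second after the job is handed in, with the robot touching nothing.
Of pot1, pot2, pot3, pot4 only 2 to 4 are there at a start; the rules pass over those that are not, and their reading is None.
At some moment in a run one of pot1, pot2, pot3, pot4, tray may be knocked a few centimetres aside while the robot is not near it.
It also fails if it takes over 210 s, if anything falls off the work surface, if the arm or the gripper's body presses on something with over 40 N, if the wrist force passes 120 N, or if a joint passes its speed limit or range.

## Working session

There is one attempt and no reset: what is moved stays moved. The work goes in short steps, Python scripts to look and compute and a tool call to move; the robot and the scene stay as the last step left them, time stands still between calls to the robot, and variables do not carry over. Pictures are saved under pics/ and viewed, and the job is handed in when it is done.

Besides the shell and the picture viewer there is one more tool, called after "Request:" as name(argument=value, ...) on one line, values as JSON. play_rows: Moves the arm, as the interface text tells. Its arguments: {"type":"object","properties":{"motion":{"type":"array","items":{"type":"number"}}},"required":["motion"]}

```bash
ls; mkdir -p pics; cat > h.py <<'E'
import numpy as np, cv2
from bench import arm
def info(n):
    c=arm.camera_info(n); f=192/np.tan(np.radians(c['fovy'])/2)
    return c,f,np.array(c['R']).reshape(3,3),np.array(c['t'])
def ray(n,u,v,ci=None):
    c,f,R,t=ci or info(n)
    xd=np.array([(u-c['cx'])/f,(v-c['cy'])/f]); x=xd.copy()
    for _ in range(30): x=xd/(1+c['k1']*(x@x))
    d=R.T@np.array([x[0],x[1],1]); o=-R.T@t
    return o,d
def atz(n,u,v,z,ci=None):
    o,d=ray(n,u,v,ci); return o+d*(z-o[2])/d[2]
def atd(n,u,v,dep,ci=None):
    o,d=ray(n,u,v,ci); return o+d*dep
def proj(n,X,ci=None):
    c,f,R,t=ci or info(n); p=R@np.array(X)+t; x=p[:2]/p[2]; x=x*(1+c['k1']*(x@x))
    return np.array([x[0]*f+c['cx'],x[1]*f+c['cy']])
def snap(n,name):
    ci=info(n); im,d=arm.get_image(n); cv2.imwrite(f'pics/{name}.png',im[:,:,::-1]); np.save(f'{name}_d.npy',d); return im,d,ci
E
python3 - <<'E'
from h import *
for n in ('scene','side','wrist'):
    im,d,ci=snap(n,n+'0'); print(n,ci[0])
    for k in ('pot1','tray','plate','tester'):
        for r in arm.place_of(k,n): print(k,r)
s=arm.read_state(); print(s); print(arm.grip_depth)
E
```

```text
pics
scene {'fovy': 46.914539314257894, 'cx': 257.81741377585973, 'cy': 195.807205794556, 'k1': 0.027141728451673564, 'R': array([[-0.29870033,  0.95434618,  0.00121767],
       [ 0.70373449,  0.22112297, -0.67517582],
       [-0.64462072, -0.20081832, -0.73765583]]), 't': array([ 185.37869471, -307.69169308, 1635.37105594])}
pot1 {'uv': [349.8, 233.7], 'confidence': 0.77}
pot1 {'uv': [314.8, 222.0], 'confidence': 0.71}
pot1 {'uv': [350.5, 174.1], 'confidence': 0.71}
pot1 {'uv': [299.4, 197.3], 'confidence': 0.68}
pot1 {'uv': [341.4, 187.2], 'confidence': 0.59}
pot1 {'uv': [331.6, 205.2], 'confidence': 0.49}
tray {'uv': [414.8, 243.7], 'confidence': 0.8}
plate {'uv': [261.0, 234.3], 'confidence': 0.91}
tester {'uv': [239.8, 211.5], 'confidence': 0.62}
side {'fovy': 42.95032508829438, 'cx': 252.01002708849063, 'cy': 196.21879357322672, 'k1': -0.07996546069499845, 'R': array([[ 0.73343767, -0.67956346,  0.01620758],
       [-0.44607093, -0.49915203, -0.74287817],
       [ 0.5129229 ,  0.53762511, -0.66923041]]), 't': array([-396.96260836,  298.77790471, 1319.76311703])}
pot1 {'uv': [19
[... 1429 characters left out ...]
 array([ 2.58605617e-01,  3.84632280e-01,  7.88301329e-03,  1.34216982e-05,
       -1.19399471e+00, -2.58568052e-01]), 'joint_vel': array([ 0.0014613 , -0.0015857 , -0.00092031, -0.0007424 , -0.00051994,
        0.00054494]), 'joint_efforts': array([ 2.57470647e-04, -3.91992760e+01,  1.88597596e+01,  4.19016033e+00,
       -3.75160889e-04,  3.63478762e-06]), 'position': array([6.24970537e+02, 2.24879182e-02, 2.31348325e+02]), 'ee_rot': array([ 7.07121808e-01, -7.07091754e-01,  1.85535101e-05, -1.94872752e-05]), 'contact_force': array([ 0.01221171, -0.88135643,  0.18783028]), 'wrist_torque': array([-0.01193795,  0.02548408,  0.01422972]), 'gripper_width': 85.68408286640361}
18.700000000000003
```

View pics/scene0.png

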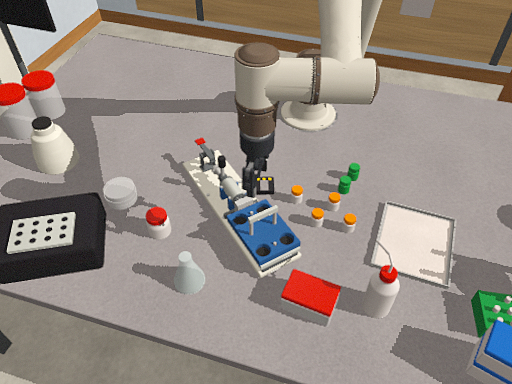

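View pics/side0.png

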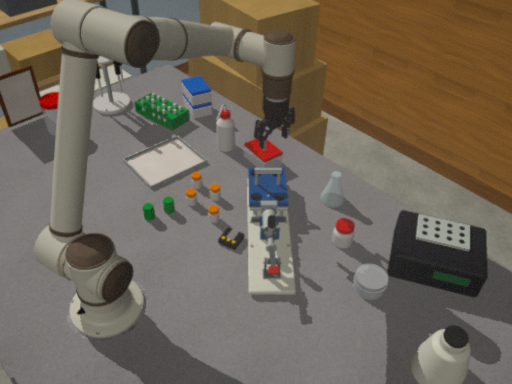

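View pics/wrist0.png

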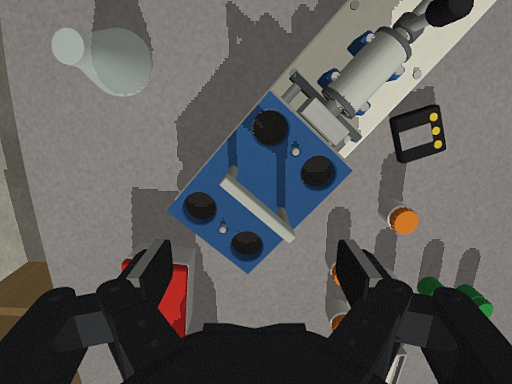

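Scene view: four orange pots at about (297,191), (334,201), (317,213) and (349,219), and two green ones at (354,172) and (345,185). The tray is at (415,243), and the tester and plate are in the middle. Next I'll measure positions.

```bash
cat >> h.py <<'E'
def blobs(im,lo,hi,amin=12):
    hsv=cv2.cvtColor(np.ascontiguousarray(im),cv2.COLOR_RGB2HSV); m=cv2.inRange(hsv,np.array(lo),np.array(hi))
    k,l,s,c=cv2.connectedComponentsWithStats(m)
    return [(c[i],s[i],l==i) for i in range(1,k) if s[i,4]>=amin],m
def fitcirc(im,d,ci,n,m,z):
    # top-surface points via depth
    ys,xs=np.nonzero(m); P=np.array([atd(n,x,y,d[y,x],ci) for x,y in zip(xs,ys)])
    return P
E
python3 - <<'E'
from h import *
for n in ('scene','side'):
    im=cv2.imread(f'pics/{n}0.png')[:,:,::-1]; d=np.load(n+'0_d.npy'); ci=info(n)
    print(n)
    for lo,hi,nm in (((8,150,120),(22,255,255),'orange'),((0,0,0),(179,255,45),'black')):
        if nm=='black': continue
        for c,s,m in blobs(im,lo,hi)[0]:
            P=fitcirc(im,d,ci,n,m,50); top=P[P[:,2]>46]
            print(nm,c.round(1),s[4],'zmax',P[:,2].max().round(1),'top',len(top), ((top.max(0)+top.min(0))/2).round(1), (top.max(0)-top.min(0)).round(1))
    # plate blue points
    hsv=cv2.cvtColor(np.ascontiguousarray(im),cv2.COLOR_RGB2HSV); m=cv2.inRange(hsv,np.array((100,120,60)),np.array((125,255,255)))
    ys,xs=np.nonzero(m); P=np.array([atd(n,x,y,d[y,x],ci) for x,y in zip(xs,ys)])
    P=P[(abs(P[:,2]-72)<5)]; P=P[np.linalg.norm(P[:,:2]-np.median(P[:,:2],0),axis=1)<125]
    r=cv2.minAreaRect(P[:,:2].astype(np.float32)); print('plate',len(P),np.median(P[:,2]),r)
    # tray: mask
    for o in arm.outline_of('tray',n)[:1]:
        m=o['mask']; ys,xs=np.nonzero(m); P=np.array([atd(n,x,y,d[y,x],ci) for x,y in zip(xs,ys)])
        P=P[(P[:,2]<20)&(P[:,2]>-6)]
        r=cv2.minAreaRect(P[:,:2].astype(np.float32)); print('tray',o['confidence'],len(P),np.percentile(P[:,2],[5,50,95]),r)
    for k in ('striker_knob','trip_pad','plate_grip','bore0','bore1','bore2','bore3'):
        for r in arm.place_of(k,n)[:2]:
            z=dict(striker_knob=130,trip_pad=99,plate_grip=129).get(k,58); print(k,r['uv'],r['confidence'],atz(n,*r['uv'],z,ci).round(1))
    for k in ('jar','tip_box','petri','flask','wash_bottle','timer'):
        for r in arm.place_of(k,n)[:1]: print(k,r['confidence'],atz(n,*r['uv'],0,ci).round(0))
E
```

```text
scene
orange [65.8 42.1] 974 zmax 998.4 top 8 [ 782.2 -362.7  569.1] [1087.7 1164.4  858.5]
orange [296.8 189.9] 94 zmax 52.9 top 63 [434.8  62.3  49.5] [30.7 29.8  6.8]
orange [334.1 197.1] 100 zmax 52.9 top 66 [429.9 172.5  49.5] [31.5 29.2  6.9]
orange [317.3 213. ] 107 zmax 52.4 top 78 [505.4 139.   49.3] [35.2 29.8  6.3]
orange [349.6 218.8] 110 zmax 53.3 top 78 [498.5 229.1  49.7] [35.6 30.3  7.1]
plate 1619 71.07400886849382 ((623.0809936523438, 11.712471008300781), (178.91683959960938, 126.12905883789062), 47.82741165161133)
tray 0.61 5257 [-1.24767663  2.57565423 10.91145532] ((483.5201416015625, 416.0837707519531), (205.30148315429688, 261.7503662109375), 86.13587951660156)
striker_knob [220.4, 162.2] 0.7 [ 475.1 -157.8  130. ]
trip_pad [201.0, 140.6] 0.58 [ 371.2 -263.2   99. ]
trip_pad [266.7, 213.9] 0.57 [595.3  16.7  99. ]
plate_grip [262.5, 212.9] 0.69 [619.7  12.2 129. ]
bore0 [260.7, 253.9] 0.79 [695.3  31.1  58. ]
bore0 [284.1, 240.1] 0.76 [634.7  77.   58. ]
bore1 [260.7, 253.9] 0.79 [695.3  31.1  58. ]
bore1 [284.1, 240.1] 0.76 [634.7  77.   58. ]
bore2 [260.7, 253.9] 0.79 [695.3  31.1  58. ]
bore2 [284.1, 240.1] 0.76 [634.7  77.   58. ]
bore3 [260.7, 253.9] 0.79 [695.3  31.1  58. ]
bore3 [284.1, 240.1] 0.76 [634.7  77.   58. ]
jar 0.7 [ 661. -269.    0.]
tip_box 0.84 [765. 179.   0.]
petri 0.86 [ 585. -448.    0.]
flask 0.67 [ 795. -136.    0.]
wash_bottle 0.55 [725. 343.   0.]
timer 0.74 [ 259. -329.   -0.]
side
orange [316.2   1.3] 12 zmax 251.4 top 2 [1601.8  694.7  249.7] [ 6.9 52.   3.4]Traceback (most recent call last):
  File "<stdin>", line 9, in <module>
    return umr_maximum(a, axis, None, out, keepdims, initial, where)
ValueError: zero-size array to reduction operation maximum which has no identity
```

```bash
python3 - <<'E'
from h import *
n='side'
im=cv2.imread(f'pics/{n}0.png')[:,:,::-1]; d=np.load(n+'0_d.npy'); ci=info(n)
for lo,hi,nm in (((8,150,120),(22,255,255),'orange'),((50,100,40),(75,255,200),'green')):
    for c,s,m in blobs(im,lo,hi)[0]:
        P=fitcirc(im,d,ci,n,m,50); top=P[(P[:,2]>46)&(P[:,2]<60)]
        if len(top)<10: continue
        print(nm,c.round(1),s[4],len(top), ((top.max(0)+top.min(0))/2).round(1), (top.max(0)-top.min(0)).round(1))
hsv=cv2.cvtColor(np.ascontiguousarray(im),cv2.COLOR_RGB2HSV); m=cv2.inRange(hsv,np.array((100,120,60)),np.array((125,255,255)))
ys,xs=np.nonzero(m); P=np.array([atd(n,x,y,d[y,x],ci) for x,y in zip(xs,ys)])
P=P[(abs(P[:,2]-72)<5)]; P=P[np.linalg.norm(P[:,:2]-[623,12],axis=1)<125]
print('plate',len(P),np.median(P[:,2]),cv2.minAreaRect(P[:,:2].astype(np.float32)))
for o in arm.outline_of('tray',n)[:1]:
    m=o['mask']; ys,xs=np.nonzero(m); P=np.array([atd(n,x,y,d[y,x],ci) for x,y in zip(xs,ys)])
    P=P[(P[:,2]<20)&(P[:,2]>-6)]
    print('tray',o['confidence'],len(P),np.percentile(P[:,2],[5,50,95]),cv2.minAreaRect(P[:,:2].astype(np.float32)))
    print(cv2.boxPoints(cv2.minAreaRect(P[:,:2].astype(np.float32))))
for k in ('striker_knob','trip_pad','plate_grip'):
    for r in arm.place_of(k,n)[:2]:
        z=dict(striker_knob=130,trip_pad=99,plate_grip=129).get(k,58); print(k,r['uv'],r['confidence'],atz(n,*r['uv'],z,ci).round(1))
for k in ('jar','tip_box','petri','flask','wash_bottle','timer'):
    for r in arm.place_of(k,n)[:1]: print(k,r['confidence'],atz(n,*r['uv'],0,ci).round(0))
n='wrist'; im=cv2.imread('pics/wrist0.png')[:,:,::-1]; d=np.load('wrist0_d.npy');ci=info(n)
g=cv2.cvtColor(np.ascontiguousarray(im),cv2.COLOR_RGB2GRAY)
k,l,s,c=cv2.connectedComponentsWithStats((g<50).astype(np.uint8))
for i in range(1,k):
    if 400<s[i,4]<2500:
        ct=cv2.findContours((l==i).astype(np.uint8),0,1)[0][0][:,0]
        Q=np.array([atz(n,*p,72,ci)[:2] for p in ct],np.float32); print(c[i].round(1),s[i,4],cv2.minEnclosingCircle(Q))
for c,s,m in blobs(im,(8,150,120),(22,255,255))[0]: print('or',c,s[4],atz(n,*c,50,ci))
E
```

```text
orange [195.8 175.4] 60 48 [492.8 229.   51.4] [31.1 35.  10.5]
orange [214.5 187.4] 66 54 [500.8 138.3  50.6] [31.8 37.9  8.4]
orange [190.6 192.4] 67 57 [426.6 169.5  50.5] [33.2 35.5  8.9]
orange [213.  209.1] 74 60 [429.6  61.8  50.7] [31.5 36.4  8.7]
green [162.4 112.4] 896 442 [657.  673.4  52.1] [129.1 233.   12.2]
green [168.1 204.5] 150 58 [346.2 191.8  51.8] [28.8 33.4 10.4]
green [148.3 211.2] 162 57 [281.7 207.9  51.6] [30.  32.2 11. ]
green [450.9 278.5] 277 111 [ 732.9 -602.3   53.1] [52.  88.8 13.5]
plate 696 72.62810015560444 ((621.2318725585938, 14.216506958007812), (181.4437713623047, 119.68016815185547), 48.245052337646484)
tray 0.66 2394 [ 0.52673126  5.46069027 13.44298069] ((488.07928466796875, 418.6092529296875), (223.26573181152344, 244.51394653320312), 86.73894500732422)
[[359.66998 314.11182]
 [603.788   300.2025 ]
 [616.4886  523.1067 ]
 [372.37054 537.016  ]]
striker_knob [273.4, 221.1] 0.7 [ 473.3 -159.9  130. ]
striker_knob [225.1, 143.4] 0.4 [614.5 217.4 130. ]
trip_pad [272.8, 270.5] 0.75 [ 364.3 -270.    99. ]
plate_grip [270.7, 169.1] 0.83 [633.8  14.6 129. ]
jar 0.72 [ 670. -284.    0.]
tip_box 0.67 [434.  72.   0.]
petri 0.58 [ 591. -443.    0.]
flask 0.68 [ 804. -122.    0.]
wash_bottle 0.64 [718. 336.   0.]
timer 0.67 [401. -52.   0.]
[446.8  11. ] 973 ((428.7352294921875, -175.43820190429688), 27.149349212646484)
[416.  132.3] 1580 ((446.3475341796875, -50.12974548339844), 37.13608169555664)
[271.8 140.6] 1739 ((605.5196533203125, -21.300724029541016), 57.21998596191406)
[318. 173.] 973 ((553.4246215820312, -5.497005462646484), 20.204242706298828)
[199.2 208.1] 868 ((686.71044921875, 35.43558883666992), 19.752071380615234)
[246.4 246. ] 774 ((633.1808471679688, 83.21047973632812), 19.913108825683594)
or [405.44612069 221.95689655] 464 [432.17416703  62.19124017  50.        ]
or [335.77777778 279.33333333] 36 [514.58747186 144.50238529  50.        ]
```

```bash
python3 - <<'E'
import cv2
a=cv2.imread('pics/scene0.png')[110:310,170:470]; cv2.imwrite('pics/sc0z.png',cv2.resize(a,None,fx=2.6,fy=2.6,interpolation=cv2.INTER_CUBIC))
E
```

```text
(no output)
```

View pics/sc0z.png

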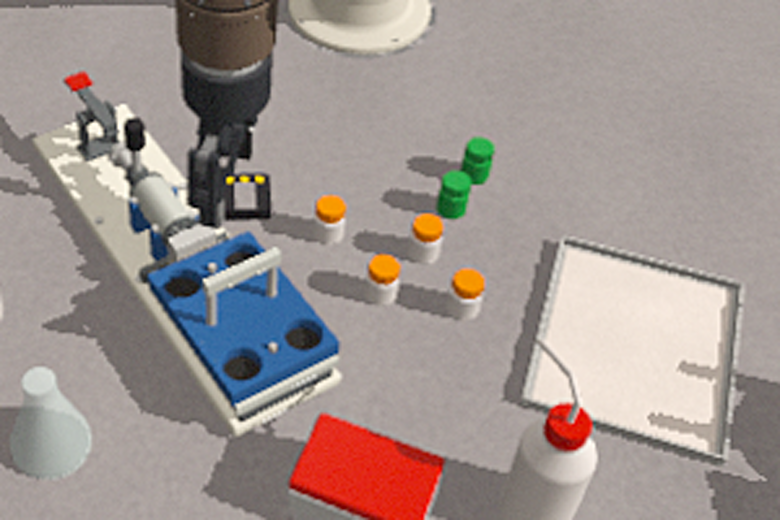

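Request:
play_rows(motion=[60, -19.28, 6.2, -5, 0, 0, -42, 60, -19.28, 6.2, -10, 0, 0, -42, 60, -19.28, 6.2, -10, 0, 0, -42, 60, -19.28, 6.2, -10, 0, 0, -42, 60, -19.28, 6.2, -10, 0, 0, -42])

```text
clock: 2.58
position: [429.1, 61.6, 130.3]
ee_rot: [-0.408, 0.913, 0.0, -0.002]
contact_force: [0.8, 0.8, 1.4]
gripper_width: 51.2
```

```bash
python3 - <<'E'
from h import *
im,d,ci=snap('wrist','w1'); s=arm.read_state(); print(s['position'],s['ee_rot'],s['gripper_width'],s['contact_force'])
for c,st,m in blobs(im,(8,150,120),(22,255,255))[0]: print('or',c,st,atz('wrist',*c,50,ci))
print(proj('wrist',s['position'],ci), proj('wrist',s['position']+np.array([0,0,19]),ci))
E
```

```text
[431.71621204  62.19114949 131.46988633] [-4.08088474e-01  9.12942364e-01 -1.89936733e-04 -1.37045378e-05] 51.241062668635664 [0.18938571 1.10190446 1.02874726]
or [253.6284965 202.4222028] [ 234  183   40   39 1144] [429.85909813  62.38846222  50.        ]
or [253.42911877 306.11877395] [236 291  35  30 783] [499.14440798 139.26052403  50.        ]
[251.0349333  250.23877122] [250.73140974 268.52420772]
```

View pics/w1.png

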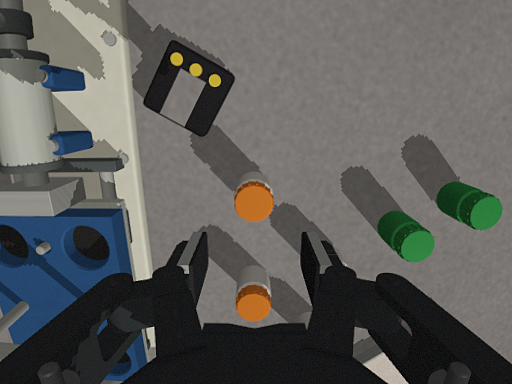

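Pot 1 is at (253,202), midway between the fingers, and the TCP is directly above it. I'll descend and grip.

Request:
play_rows(motion=[60, -0.1, 0, -6, 0, 0, 0, 60, -0.1, 0, -11.6, 0, 0, 0, 60, -0.1, 0, -11.6, 0, 0, 0, 20, -0.1, 0, -11.6, 0, 0, 0, 20, -0.1, 0, -11.6, 0, 0, 0])

```text
clock: 3.25
position: [433.3, 62.9, 17.8]
ee_rot: [-0.407, 0.913, 0.0, 0.003]
contact_force: [0.4, -0.6, 0.1]
gripper_width: 34.0
```

Request:
play_rows(motion=[20, 0, 0, 0, 0, 0, 0, 20, 0, 0, 3, 0, 0, 0, 20, 0, 0, 9, 0, 0, 0, 20, 0, 0, 13, 0, 0, 0, 20, 0, 0, 13, 0, 0, 0])

```text
clock: 3.88
position: [433.4, 63.1, 149.7]
ee_rot: [-0.407, 0.913, 0.0, 0.006]
contact_force: [0.5, -0.5, -0.6]
gripper_width: 34.1
```

```bash
python3 - <<'E'
from h import *
im,d,ci=snap('wrist','w2'); s=arm.read_state(); print(s['position'],s['ee_rot'],s['gripper_width'],s['contact_force'],arm.grip_depth)
for c,st,m in blobs(im,(8,150,120),(22,255,255))[0]:
    print('or',c,st)
p=s['position']; 
# held pot: cap top expected at p.z -15+50
print([proj('wrist',p+np.array([0,0,z]),ci) for z in (-15,0,19,35)])
E
```

```text
[431.81833756  62.48531135 147.58426446] [-4.06720025e-01  9.13547923e-01  3.99671819e-04  2.97549464e-03] 33.75315883590368 [ 0.35764791 -0.1745472  -1.71379313] 18.700000000000003
or [246.66666667 239.38095238] [245 233   4  11  21]
or [254.64674965 272.93748271] [ 218  233   73   73 3615]
or [233.         245.35294118] [231 242   4   7  17]
or [337.94523327 263.46247465] [322 249  29  29 493]
[array([255.11210466, 230.30214894]), array([255.11594534, 241.49469958]), array([255.12137055, 258.88423294]), array([255.12638756, 277.32180841])]
```

View pics/w2.png

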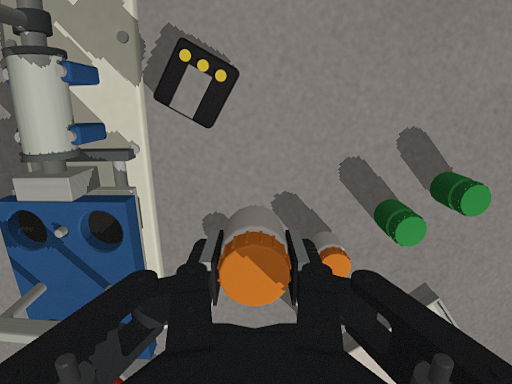

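```bash
cat >> h.py <<'E'
from scipy.optimize import least_squares
def held(name,dz=None):
    im,d,ci=snap('wrist',name); s=arm.read_state(); p=s['position']
    B=[b for b in blobs(im,(8,150,90),(22,255,255))[0] if b[1][4]>2000]
    m=B[0][2]; ys,xs=np.nonzero(m); P=np.array([atd('wrist',x,y,d[y,x],ci) for x,y in zip(xs,ys)])
    z=np.percentile(P[:,2],70); T=P[abs(P[:,2]-np.median(P[P[:,2]>z-3][:,2]))<2.5]
    zt=np.median(T[:,2])
    (cx,cy),r=cv2.minEnclosingCircle(T[:,:2].astype(np.float32))
    off=np.array([cx,cy])-p[:2]
    A=np.c_[T[:,:2]-T[:,:2].mean(0),np.ones(len(T))]; sl=np.linalg.lstsq(A,T[:,2],rcond=None)[0]
    print('tcp',p.round(1),'captop z-tcp',(zt-p[2]).round(1),'off',off.round(1),'r',r,'slope',sl[:2].round(3),'w',s['gripper_width'].round(1))
    return off
E
python3 - <<'E'
from h import *
held('w3')
E
```

```text
Traceback (most recent call last):
  File "h.py", line 39, in held
    print('tcp',p.round(1),'captop z-tcp',(zt-p[2]).round(1),'off',off.round(1),'r',r,'slope',sl[:2].round(3),'w',s['gripper_width'].round(1))
                                                                                                                  ^^^^^^^^^^^^^^^^^^^^^^^^
AttributeError: 'float' object has no attribute 'round'
```

```bash
sed -i "s/s\['gripper_width'\].round(1)/s['gripper_width']/" h.py; python3 - <<'E'
from h import *
held('w3')
E
```

```text
tcp [430.4  61.8 145.2] captop z-tcp 33.1 off [-0.5 -0.6] r 17.192018508911133 slope [0.007 0.011] w 33.62392049518296
```

```bash
cat >> h.py <<'E'
def bores(name,take=True):
    if take: im,d,ci=snap('wrist',name)
    g=cv2.cvtColor(np.ascontiguousarray(im),cv2.COLOR_RGB2GRAY)
    hsv=cv2.cvtColor(np.ascontiguousarray(im),cv2.COLOR_RGB2HSV)
    m=((g<55)&~((hsv[...,0]>95)&(hsv[...,0]<130)&(hsv[...,1]>120)&(hsv[...,2]>70))).astype(np.uint8)
    k,l,s,c=cv2.connectedComponentsWithStats(m); out=[]
    for i in range(1,k):
        if 500<s[i,4]<8000:
            ct=cv2.findContours((l==i).astype(np.uint8),0,1)[0][0][:,0]
            Q=np.array([atz('wrist',*p,72,ci)[:2] for p in ct],np.float32); cc,r=cv2.minEnclosingCircle(Q)
            if 17<r<22: print('bore px',c[i].round(0),np.round(cc,1),round(r,1)); out.append(cc)
    return out
E
python3 - <<'E'
from h import *
for i in range(3):
    bores('w4'); print(arm.read_state()['position'].round(1))
E
```

```text
bore px [30. 26.] [ 467.8 -150.2] 19.8
bore px [444. 191.] [306.3 163.8] 17.6
bore px [390. 221.] [351.4 154. ] 21.5
bore px [ 22. 236.] [606.5 -53.1] 20.7
bore px [100. 238.] [551.1  -4.4] 19.7
[430.3  61.7 144.7]
bore px [32. 25.] [ 461.7 -149.9] 17.1
bore px [444. 192.] [305.  163.5] 17.4
bore px [ 21. 237.] [606.1 -52.8] 20.4
bore px [100. 238.] [550.7  -4.4] 19.6
[430.3  61.6 144.4]
bore px [32. 25.] [ 461.7 -149.8] 17.1
bore px [444. 192.] [305.6 163.3] 17.2
bore px [ 21. 237.] [605.8 -52.8] 21.0
bore px [ 99. 239.] [551.2  -4.5] 19.7
[430.4  61.7 144.3]
```

Request:
play_rows(motion=[20, 5, -3, 0, 0, 0, 0, 20, 12.2, -6.6, 0, 0, 0, 0, 20, 12.2, -6.6, -1, 0, 0, 0, 20, 12.2, -6.6, -2, 0, 0, 0, 20, 12.2, -6.6, -2, 0, 0, 0])

```text
clock: 4.8
position: [550.9, -3.9, 123.4]
ee_rot: [-0.407, 0.914, 0.001, -0.002]
contact_force: [-0.3, 0.9, -0.1]
gripper_width: 33.4
```

```bash
python3 - <<'E'
from h import *
for i in range(3):
    bores('w5'); 
off=held('w5b'); p=arm.read_state()['position']; print('pot at',(p[:2]+off).round(1))
E
```

```text
bore px [154. 210.] [605.4 -55.2] 20.2
bore px [248. 200.] [549.6  -8.2] 18.7
bore px [155. 209.] [606.1 -55. ] 20.1
bore px [249. 200.] [550.5  -7.2] 19.0
bore px [156. 207.] [605.4 -54.7] 19.8
bore px [250. 199.] [550.2  -7.3] 19.2
tcp [552.8  -3.4 126. ] captop z-tcp 31.8 off [-1.2 -1.1] r 17.053647994995117 slope [0.006 0.011] w 34.18402262515247
pot at [551.6  -4.4]
```

View pics/w5b.png

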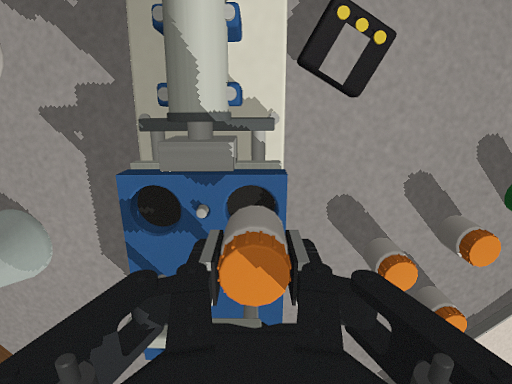

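```bash
cat >> h.py <<'E'
def bores2(im,ci,seeds,n='wrist',z=72,R0=19.5):
    # circle fit with radius fixed, on the strongest blue->dark edge along radial lines
    b=np.ascontiguousarray(im).astype(float); sig=cv2.GaussianBlur(b[...,2]-0.5*b[...,0],(0,0),0.8)
    out=[]
    for sd in seeds:
        c=np.array(sd,float)
        for it in range(4):
            pts=[];g=[]
            for a in np.arange(0,2*np.pi,np.pi/24):
                rr=np.arange(14,25,0.25); e=np.array([np.cos(a),np.sin(a)])
                uv=np.array([proj(n,[*(c+e*r),z],ci) for r in rr]).astype(np.float32)
                if (uv<1).any() or (uv[:,0]>510).any() or (uv[:,1]>382).any(): continue
                v=cv2.remap(sig.astype(np.float32),uv[:,:1],uv[:,1:],cv2.INTER_LINEAR)[:,0]
                gr=np.gradient(v); k=gr.argmax()
                if gr[k]>2 and v[-1]>50 : pts.append(c+e*rr[k]);
            if len(pts)<8: break
            pts=np.array(pts)
            f=least_squares(lambda x:np.hypot(*(pts-x).T)-R0,c,loss='soft_l1',f_scale=0.5); c=f.x
        else:
            print('bore',np.round(c,1),'n',len(pts),'rms',np.round(np.median(abs(f.fun)),2)); out.append(c); continue
        print('few',sd,len(pts))
    return out
E
python3 - <<'E'
from h import *
sd=[(552.3,-5.6),(606,-54)]
for i in range(2):
    im,d,ci=snap('wrist','w6'); bores2(im,ci,sd)
# compare with initial
held('w6')
E
```

```text
bore [553.   -5.5] n 33 rms 0.53
bore [606.4 -53.6] n 45 rms 0.43
bore [553.   -5.5] n 33 rms 0.49
bore [606.4 -53.6] n 45 rms 0.48
tcp [553.1  -3.5 126. ] captop z-tcp 32.2 off [-1. -1.] r 17.33228874206543 slope [0.008 0.01 ] w 33.410125926873015
```

Request:
play_rows(motion=[20, 0.1, -0.1, -1.5, 0, 0, 0, 20, 0.1, -0.1, -3, 0, 0, 0, 20, 0.1, -0.1, -3.8, 0, 0, 0, 20, 0.1, -0.1, -4.2, 0, 0, 0, 20, 0.1, -0.1, -4.2, 0, 0, 0])

```text
clock: 5.78
position: [554.1, -5.0, 82.9]
ee_rot: [-0.407, 0.914, 0.0, -0.0]
contact_force: [0.2, 0.3, -0.6]
gripper_width: 34.1
```

```bash
python3 - <<'E'
from h import *
held('w7'); held('w7');s=arm.read_state(); print(s['position'],s['contact_force'])
E
```

```text
tcp [554.4  -5.   83.3] captop z-tcp 31.7 off [-1.2 -0.8] r 17.315908432006836 slope [0.004 0.008] w 33.55070456453708
tcp [554.5  -4.9  83.6] captop z-tcp 31.8 off [-0.9 -0.8] r 17.14594841003418 slope [0.007 0.009] w 33.32849216984206
[554.50669812  -4.93926749  83.58789765] [ 0.09772632 -0.20336763 -0.36303458]
```

View pics/w7.png

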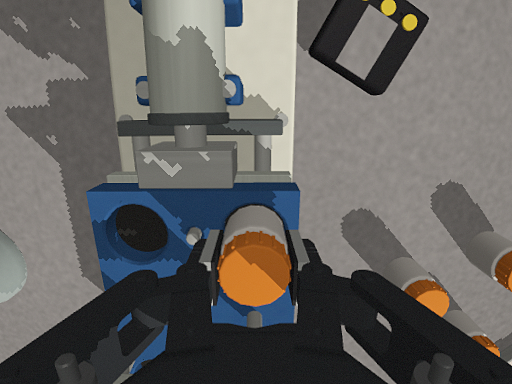

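The pot is already about 6 mm into bore 0 with no contact force. I'll lower it the rest of the way, release and lift off.

Request:
play_rows(motion=[20, 0, 0, -0.4, 0, 0, 0, 20, 0, 0, -0.75, 0, 0, 0, 20, 0, 0, -0.75, 0, 0, 0, 60, 0, 0, -0.75, 0, 0, 0, 60, 0, 0, -0.75, 0, 0, 0])

```text
clock: 6.5
position: [554.4, -4.9, 76.0]
ee_rot: [-0.407, 0.914, -0.0, 0.0]
contact_force: [0.3, 0.7, 0.3]
gripper_width: 51.1
```

Request:
play_rows(motion=[60, 0, 0, 0, 0, 0, 0, 60, 0, 0, 5, 0, 0, 0, 60, 0, 0, 10, 0, 0, 0, 60, -4, 9, 10, 0, 0, 0, 60, -5, 14.4, 8, 0, 0, 0])

```text
clock: 7.12
position: [512.5, 111.9, 164.2]
ee_rot: [-0.406, 0.914, 0.0, 0.002]
contact_force: [-0.6, 0.2, -0.4]
gripper_width: 51.3
```

```bash
python3 - <<'E'
from h import *
s=arm.read_state(); print(s['position'],s['contact_force'],s['gripper_width'])
for n in ('scene','side'):
    im,d,ci=snap(n,n+'1')
    for c,st,m in blobs(im,(8,150,120),(22,255,255))[0]:
        P=fitcirc(im,d,ci,n,m,50); zt=np.percentile(P[:,2],95)
        if zt>150 or zt<30: continue
        top=P[P[:,2]>zt-7]; print(n,c.round(0),st[4],((top.max(0)+top.min(0))/2).round(1),(top.max(0)-top.min(0)).round(1))
E
```

```text
[512.48561696 111.89880725 164.17311994] [-0.6342695   0.208893   -0.36066217] 51.345707831965946
scene [334. 197.] 100 [430.1 172.7  48.9] [31.7 29.9  7.7]
scene [263. 201.] 107 [557.5  -5.9 106.9] [32.5 30.6  8. ]
scene [317. 213.] 107 [907.3 171.9 521.6] [837.6  95.2 953.5]
scene [350. 219.] 110 [903.3 229.1 521.6] [845.7  30.3 953.6]
side [406.  12.] 456 [971.4 -90.4 626. ] [2447.9 1479.5  971.3]
side [361.   8.] 16 [2176.6  816.1   58.1] [ 6.8 42.1  8.2]
side [395.  24.] 136 [2176.1  615.3   46.5] [ 30.6 280.1  21.8]
side [477.  36.] 330 [2179.6   68.6  145.7] [ 37.9 223.1  13.9]
side [420.  31.] 23 [2174.5  415.4   55.3] [34.1 10.1  7.4]
side [429.  32.] 21 [2178.5  357.4   57.4] [15.3 47.2  7.2]
side [452.  37.] 24 [2176.6  227.5   75.6] [16.3 71.1  8.1]
side [464.  43.] 16 [2172.4  174.    82.8] [ 7.8 15.2  2.1]
side [448.  43.] 26 [2168.1  233.3   40.4] [29.4 77.9 10.3]
side [468.  53.] 50 [2173.1  111.    31. ] [11.2 79.6 10. ]
side [196. 175.] 62 [493.7 227.1  52.6] [30.3 36.8  9.6]
side [215. 187.] 67 [ 131.  -336.6  579.4] [ 767.   987.  1064.5]
side [257. 189.] 75 [552.5  -6.9 109.3] [34.3 35.8  9.7]
side [191. 192.] 67 [424.6 173.6  50.7] [31.2 34.7  8.9]
```

```bash
cat >> h.py <<'E'
def near(n,name,xy,z=50,tol=40):
    im,d,ci=snap(n,name)
    for c,st,m in blobs(im,(8,150,90),(22,255,255),40)[0]:
        P=fitcirc(im,d,ci,n,m,50); T=P[abs(P[:,2]-z)<3]
        if len(T)<20: continue
        q,r=cv2.minEnclosingCircle(T[:,:2].astype(np.float32))
        print(n,'cap px',c.round(0),st[4],np.round(q,1),round(r,1))
E
python3 - <<'E'
from h import *
near('wrist','w8',0); s=arm.read_state(); print(s['position'],s['contact_force'])
E
```

```text
wrist cap px [361. 177.] 1004 [426.7 173.8] 16.5
wrist cap px [279. 201.] 949 [500.9 140.2] 16.9
wrist cap px [345. 254.] 445 [490.5 230.6] 16.5
[511.16094475 112.99747464 162.11383647] [ 0.17553007 -0.33660916  0.54237258]
```

View pics/w8.png

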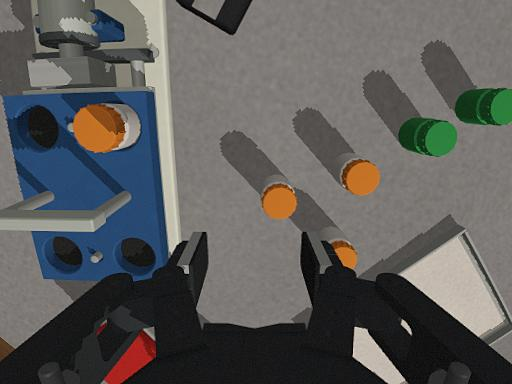

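```bash
python3 - <<'E'
from h import *
for i in range(3):
    near('wrist','w8',0); s=arm.read_state(); print(s['clock'],s['position'],s['joint_vel'].round(3))
E
```

```text
wrist cap px [362. 177.] 1001 [426.4 173.6] 16.9
wrist cap px [281. 202.] 951 [500.5 140.6] 16.9
wrist cap px [346. 254.] 477 [490.7 230.4] 15.6
7.325 [511.79441849 111.80114802 162.35125795] [-0.043  0.002  0.011  0.002 -0.     0.002]
wrist cap px [364. 178.] 995 [426.2 173.4] 17.0
wrist cap px [282. 202.] 944 [501.2 140.6] 16.6
wrist cap px [347. 254.] 509 [490.8 230.2] 15.9
7.375 [512.21449848 111.00422027 162.45191948] [-0.028  0.003  0.004 -0.001  0.     0.002]
wrist cap px [365. 178.] 992 [426.3 173.6] 16.9
wrist cap px [283. 202.] 947 [500.2 140.6] 16.9
wrist cap px [348. 255.] 528 [491.3 230.2] 15.9
7.425 [512.44236657 110.41047856 162.49764519] [-0.02   0.001  0.002 -0.001 -0.002 -0.001]
```

Request:
play_rows(motion=[60, -1.15, 3.0, 0, 0, 0, 0, 60, -1.15, 3.0, -4, 0, 0, 0, 60, -1.15, 3.0, -9, 0, 0, 0, 60, -1.15, 3.0, -9, 0, 0, 0, 60, -1.15, 3.0, -9, 0, 0, 0])

```text
clock: 8.05
position: [502.2, 140.6, 73.8]
ee_rot: [-0.406, 0.914, -0.0, 0.001]
contact_force: [0.4, 0.2, -0.2]
gripper_width: 51.0
```

```bash
python3 - <<'E'
from h import *
for i in range(2):
    near('wrist','w9',0); s=arm.read_state(); print(s['clock'],s['position'],s['joint_vel'].round(3))
E
```

```text
wrist cap px [378. 187.] 2171 [426.5 174.2] 16.8
wrist cap px [256. 223.] 2090 [500.2 140.2] 16.7
8.1 [502.45794425 141.00899588  74.32025035] [ 0.007 -0.013  0.001 -0.005  0.005 -0.001]
wrist cap px [378. 186.] 2149 [426.8 173.9] 17.0
wrist cap px [256. 222.] 2087 [500.3 140. ] 16.7
8.15 [502.36403827 141.2023848   74.48100417] [ 0.006 -0.004 -0.009 -0.006  0.005 -0.002]
```

View pics/w9.png

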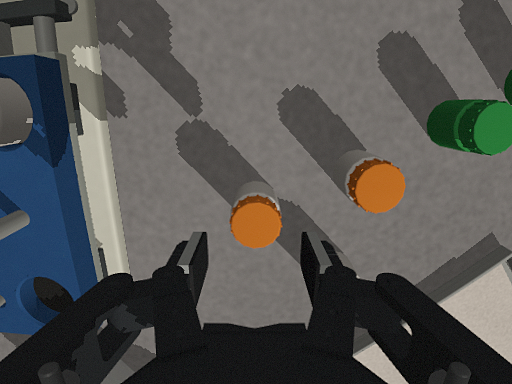

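Request:
play_rows(motion=[60, -0.2, -0.1, -3, 0, 0, 0, 60, -0.2, -0.1, -5.9, 0, 0, 0, 60, -0.2, -0.1, -5.9, 0, 0, 0, 20, -0.2, -0.1, -5.9, 0, 0, 0, 20, -0.2, -0.1, -5.9, 0, 0, 0])

```text
clock: 8.78
position: [500.2, 140.7, 15.4]
ee_rot: [-0.407, 0.913, 0.0, 0.002]
contact_force: [-0.4, 0.3, 4.6]
gripper_width: 33.6
```

Request:
play_rows(motion=[20, 0, 0, 0, 0, 0, 0, 20, 0, 0, 5, 0, 0, 0, 20, 0, 0, 11, 0, 0, 0, 20, 4, -1, 11, 0, 0, 0, 20, 9, -4, 11, 0, 0, 0])

```text
clock: 9.4
position: [589.9, 101.0, 126.0]
ee_rot: [-0.408, 0.913, 0.0, 0.002]
contact_force: [0.2, 0.5, -0.7]
gripper_width: 33.9
```

Request:
play_rows(motion=[20, 2, -1, 0, 0, 0, 0, 20, 4.3, -1.6, 0, 0, 0, 0, 20, 4.3, -1.6, 0, 0, 0, 0, 20, 4.3, -1.6, 0, 0, 0, 0, 20, 4.3, -1.6, 0, 0, 0, 0])

```text
clock: 10.02
position: [630.9, 84.2, 123.6]
ee_rot: [-0.407, 0.913, 0.0, -0.0]
contact_force: [0.8, -0.7, -0.2]
gripper_width: 34.1
```

```bash
python3 - <<'E'
from h import *
for i in range(2):
    off=held('w10'); p=arm.read_state()['position']; print('pot at',p[:2]+off)
im,d,ci=snap('wrist','w10'); bores2(im,ci,[(633,83),(686.5,35.5)])
E
```

```text
tcp [631.   84.2 123.6] captop z-tcp -16.2 off [-77.3 -89.4] r 16.904661178588867 slope [-0.005 -0.006] w 33.38625004984068
pot at [553.72515869  -5.18685722]
tcp [631.1  84.2 123.7] captop z-tcp -16.2 off [-77.3 -89.5] r 16.840118408203125 slope [-0.008 -0.01 ] w 33.929704496326046
pot at [553.83276367  -5.22050667]
bore [633.   83.9] n 33 rms 0.42
bore [686.1  36.6] n 48 rms 0.64
```

View pics/w10.png

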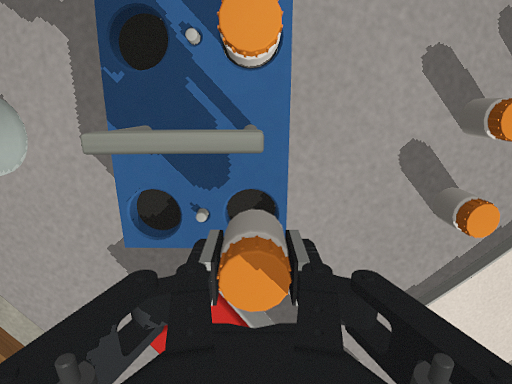

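```bash
sed -i "s/    m=B\[0\]\[2\]; ys/    B.sort(key=lambda b:np.hypot(*(b[0]-[254,272]))); m=B[0][2]; ys/" h.py; python3 - <<'E'
from h import *
for i in range(2):
    off=held('w11'); p=arm.read_state()['position']; print('pot at',p[:2]+off)
E
```

```text
tcp [631.4  84.2 123.6] captop z-tcp 33.8 off [0.2 0.3] r 17.07023048400879 slope [0.007 0.011] w 33.89198226415959
pot at [631.55072021  84.50546265]
tcp [631.4  84.1 123.5] captop z-tcp 33.8 off [0.1 0.5] r 17.144275665283203 slope [0.007 0.008] w 34.19168751592567
pot at [631.52612305  84.63938141]
```

Request:
play_rows(motion=[20, 0.14, -0.09, -1.5, 0, 0, 0, 20, 0.14, -0.09, -3, 0, 0, 0, 20, 0.14, -0.09, -3.6, 0, 0, 0, 20, 0.14, -0.09, -4.1, 0, 0, 0, 20, 0.14, -0.09, -4.1, 0, 0, 0])

```text
clock: 10.9
position: [632.9, 82.9, 81.8]
ee_rot: [-0.407, 0.914, -0.0, -0.0]
contact_force: [0.2, 0.3, 0.6]
gripper_width: 34.0
```

```bash
python3 - <<'E'
from h import *
for i in range(2):
    off=held('w12'); s=arm.read_state();p=s['position']; print('pot at',p[:2]+off,s['contact_force'])
E
```

```text
tcp [633.2  83.   82.3] captop z-tcp 33.3 off [0.  0.4] r 17.234045028686523 slope [0.005 0.008] w 33.784052839743126
pot at [633.19946289  83.40738678] [-0.83643414  0.27923279 -1.05417109]
tcp [633.3  83.   82.6] captop z-tcp 33.4 off [0.1 0.5] r 17.07610321044922 slope [0.006 0.008] w 33.77226235583632
pot at [633.45831299  83.47860718] [-0.19516944 -0.11075225 -1.21956324]
```

Request:
play_rows(motion=[20, 0, 0, -0.4, 0, 0, 0, 20, 0, 0, -0.82, 0, 0, 0, 20, 0, 0, -0.82, 0, 0, 0, 60, 0, 0, -0.82, 0, 0, 0, 60, 0, 0, -0.82, 0, 0, 0])

```text
clock: 11.62
position: [633.2, 83.0, 74.3]
ee_rot: [-0.407, 0.914, -0.0, 0.0]
contact_force: [0.9, -0.4, -0.9]
gripper_width: 51.3
```

Request:
play_rows(motion=[60, 0, 0, 0, 0, 0, 0, 60, 0, 0, 5, 0, 0, 0, 60, 0, 0, 9, 0, 0, 0, 60, -5, 4, 7, 0, 0, 0, 60, -10, 8, 5, 0, 0, 0])

```text
clock: 12.25
position: [539.4, 158.1, 127.3]
ee_rot: [-0.406, 0.914, 0.0, 0.001]
contact_force: [-0.4, 1.3, -1.0]
gripper_width: 51.1
```

Request:
play_rows(motion=[60, -4.2, 6.4, 0, 0, 0, 0, 60, -4.2, 6.4, 0, 0, 0, 0, 60, -4.2, 6.4, 0, 0, 0, 0, 60, -4.2, 6.4, 0, 0, 0, 0, 60, -4.2, 6.4, 0, 0, 0, 0])

```text
clock: 12.88
position: [498.6, 220.4, 126.7]
ee_rot: [-0.406, 0.914, -0.0, -0.0]
contact_force: [-0.3, -0.1, 0.1]
gripper_width: 51.2
```

```bash
python3 - <<'E'
from h import *
near('scene','scene2',0);near('scene','scene2',0,z=108)
for i in range(2):
    near('wrist','w13',0); near('wrist','w13',0,z=108); s=arm.read_state(); print(s['clock'],s['position'],s['joint_vel'].round(3))
E
```

```text
scene cap px [334. 197.] 88 [432.3 170.1] 15.0
scene cap px [350. 219.] 110 [498.5 230.8] 17.0
scene cap px [262. 201.] 112 [558.1  -6.5] 16.8
scene cap px [287. 231.] 130 [637.6  81. ] 16.6
wrist cap px [284.  96.] 1550 [426.3 174.3] 16.9
wrist cap px [267. 205.] 1258 [492.7 230.8] 16.8
13.075 [498.22456528 220.85258049 126.70618697] [ 0.007 -0.002 -0.     0.     0.003 -0.001]
wrist cap px [284.  96.] 1552 [426.1 174.1] 16.8
wrist cap px [267. 204.] 1252 [492.9 230.9] 17.0
13.175 [498.09776387 221.12518731 126.78655134] [ 0.004 -0.003  0.001 -0.001  0.001 -0.   ]
```

View pics/w13.png

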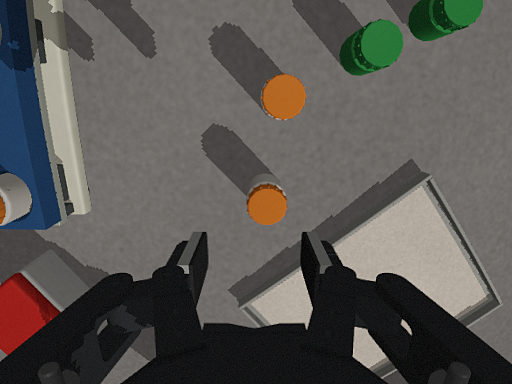

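Request:
play_rows(motion=[60, -0.5, 0.95, -3, 0, 0, 0, 60, -0.5, 0.95, -7, 0, 0, 0, 60, -0.5, 0.95, -11.1, 0, 0, 0, 60, -0.5, 0.95, -11.1, 0, 0, 0, 20, -0.5, 0.95, -11.1, 0, 0, 0])

```text
clock: 13.8
position: [493.8, 231.6, 17.1]
ee_rot: [-0.407, 0.913, 0.0, 0.001]
contact_force: [-3.0, -0.4, 10.3]
gripper_width: 34.6
```

Request:
play_rows(motion=[20, 0, 0, 0, 0, 0, 0, 20, 0, 0, 0, 0, 0, 0, 20, 0, 0, 6, 0, 0, 0, 20, 2, -1, 12, 0, 0, 0, 20, 7, -4, 13, 0, 0, 0])

```text
clock: 14.42
position: [565.1, 193.2, 152.6]
ee_rot: [-0.409, 0.913, 0.001, 0.006]
contact_force: [0.6, 1.6, -0.3]
gripper_width: 33.8
```

Request:
play_rows(motion=[20, 5, -2, 1, 0, 0, 0, 20, 9, -6, 1, 0, 0, 0, 20, 12.3, -11, 1, 0, 0, 0, 20, 12.3, -15.4, 1, 0, 0, 0, 20, 12.3, -15.4, 1, 0, 0, 0])

```text
clock: 15.05
position: [685.8, 33.5, 155.9]
ee_rot: [-0.404, 0.915, 0.0, -0.0]
contact_force: [-0.2, 0.4, -0.7]
gripper_width: 33.8
```

```bash
python3 - <<'E'
from h import *
for i in range(3):
    off=held('w14'); s=arm.read_state();p=s['position']; print('pot at',p[:2]+off,s['contact_force'],s['joint_vel'].round(3))
im,d,ci=snap('wrist','w14'); bores2(im,ci,[(686.5,35.5)])
E
```

```text
tcp [685.8  35.3 156.1] captop z-tcp 31.7 off [-0.5 -2.4] r 17.302160263061523 slope [0.005 0.008] w 34.07711842058231
pot at [685.32318115  32.92786789] [ 0.60029562 -0.14009229 -1.18750778] [ 0.043 -0.004  0.003 -0.001  0.005 -0.004]
tcp [685.8  36.6 156.2] captop z-tcp 31.7 off [-0.6 -1.6] r 17.395610809326172 slope [0.006 0.01 ] w 33.64281725875065
pot at [685.22473145  34.99179077] [-0.14608092 -0.06866085 -0.85858517] [ 0.028 -0.     0.004 -0.     0.002  0.   ]
tcp [685.8  37.4 156.3] captop z-tcp 31.8 off [-0.3 -1.2] r 17.48702621459961 slope [0.007 0.01 ] w 33.70168924756485
pot at [685.47735596  36.25032425] [ 0.27296824 -0.19962577 -0.32356417] [ 0.02   0.001  0.    -0.     0.001  0.002]
bore [686.3  35.9] n 35 rms 0.51
```

View pics/w14.png

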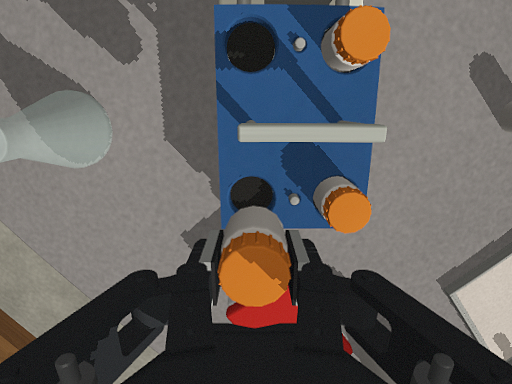

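Request:
play_rows(motion=[20, 0.06, -0.05, -3, 0, 0, 0, 20, 0.06, -0.05, -5.8, 0, 0, 0, 20, 0.06, -0.05, -5.8, 0, 0, 0, 20, 0.06, -0.05, -5.8, 0, 0, 0, 20, 0.06, -0.05, -5.8, 0, 0, 0])

```text
clock: 15.88
position: [687.5, 37.1, 99.7]
ee_rot: [-0.407, 0.913, -0.0, 0.002]
contact_force: [-0.8, 0.5, -0.5]
gripper_width: 34.1
```

```bash
python3 - <<'E'
from h import *
for i in range(3):
    off=held('w15'); s=arm.read_state();p=s['position']; print('pot at',p[:2]+off,s['contact_force'],s['joint_vel'].round(3))
im,d,ci=snap('wrist','w15'); bores2(im,ci,[(686.5,35.5)])
E
```

```text
tcp [687.3  36.9  99.5] captop z-tcp 32.1 off [-0.4 -0.5] r 17.400543212890625 slope [0.01  0.012] w 33.50681787207704
pot at [686.90136719  36.44692993] [ 0.24049109 -0.14340699 -1.38153484] [-0.002  0.005 -0.007 -0.004  0.001 -0.   ]
tcp [687.1  36.8  99.3] captop z-tcp 32.1 off [-0.4 -0.7] r 17.064207077026367 slope [0.007 0.01 ] w 33.679993665233205
pot at [686.76989746  36.12465286] [-0.16706275 -0.84999907 -0.77242663] [-0.004  0.004 -0.007 -0.004  0.001  0.001]
tcp [686.9  36.7  98.9] captop z-tcp 32.2 off [-0.1 -0.6] r 17.327627182006836 slope [0.008 0.01 ] w 33.818165192777975
pot at [686.78930664  36.04549026] [-0.31135223  0.26210742 -1.417104  ] [ 0.001  0.005 -0.007  0.001  0.002  0.002]
bore [686.7  35.3] n 27 rms 0.44
```

Request:
play_rows(motion=[20, 0, -0.05, -0.6, 0, 0, 0, 20, 0, -0.05, -1, 0, 0, 0, 20, 0, -0.05, -1.4, 0, 0, 0, 20, 0, -0.05, -1.4, 0, 0, 0, 20, 0, -0.05, -1.4, 0, 0, 0])

```text
clock: 16.7
position: [686.4, 36.0, 83.7]
ee_rot: [-0.407, 0.914, 0.0, -0.0]
contact_force: [0.0, 0.1, -0.9]
gripper_width: 33.5
```

```bash
python3 - <<'E'
from h import *
for i in range(1):
    off=held('w16'); s=arm.read_state();p=s['position']; print('pot at',p[:2]+off,s['contact_force'],s['joint_vel'].round(3))
E
```

```text
tcp [686.5  36.   83.9] captop z-tcp 31.8 off [-0.5 -0.8] r 17.24581527709961 slope [0.006 0.012] w 33.76515376474222
pot at [686.00201416  35.23849106] [ 0.59807081 -0.1240954  -0.87178122] [-0.001 -0.003  0.     0.001  0.001 -0.001]
```

Request:
play_rows(motion=[20, 0, 0, -0.4, 0, 0, 0, 20, 0, 0, -0.78, 0, 0, 0, 20, 0, 0, -0.78, 0, 0, 0, 60, 0, 0, -0.78, 0, 0, 0, 60, 0, 0, -0.78, 0, 0, 0])

```text
clock: 17.38
position: [686.6, 36.0, 76.2]
ee_rot: [-0.407, 0.914, -0.0, 0.0]
contact_force: [-0.6, -0.2, 1.3]
gripper_width: 51.4
```

Request:
play_rows(motion=[60, 0, 0, 0, 0, 0, 0, 60, 0, 0, 5, 0, 0, 0, 60, 0, 0, 10, 0, 0, 0, 60, -5, 3, 10, 0, 0, 0, 60, -10, 6, 10, 0, 0, 0])

```text
clock: 18.0
position: [585.7, 96.5, 176.7]
ee_rot: [-0.406, 0.914, 0.0, 0.001]
contact_force: [0.6, 0.7, -0.6]
gripper_width: 51.2
```

Request:
play_rows(motion=[60, -6, 3, -1, 0, 0, 0, 60, -11, 5.5, -3, 0, 0, 0, 60, -15.6, 7.3, -5, 0, 0, 0, 60, -15.6, 7.3, -6, 0, 0, 0, 60, -15.6, 7.3, -6, 0, 0, 0])

```text
clock: 18.62
position: [430.8, 169.3, 116.1]
ee_rot: [-0.407, 0.913, -0.0, 0.0]
contact_force: [0.3, 0.3, 0.8]
gripper_width: 51.0
```

```bash
python3 - <<'E'
from h import *
near('scene','scene3',0);near('scene','scene3',0,z=108)
for i in range(2):
    near('wrist','w17',0); near('wrist','w17',0,z=108); s=arm.read_state(); print(s['clock'],s['position'],s['joint_vel'].round(3))
E
```

```text
scene cap px [334. 197.] 99 [430.9 172.7] 16.2
scene cap px [263. 201.] 113 [555.4  -5.7] 17.1
scene cap px [287. 231.] 130 [637.4  82.3] 16.1
scene cap px [263. 242.] 135 [689.4  34.6] 16.0
wrist cap px [263. 203.] 1392 [426.2 173.9] 16.6
18.825 [431.79431215 169.0530217  116.53116786] [-0.001 -0.002 -0.007 -0.003  0.    -0.001]
wrist cap px [264. 204.] 1384 [426.1 174.2] 16.7
18.925 [431.3858114  168.84947059 116.33360252] [ 0.003 -0.002 -0.008 -0.     0.002 -0.001]
```

View pics/w17.png

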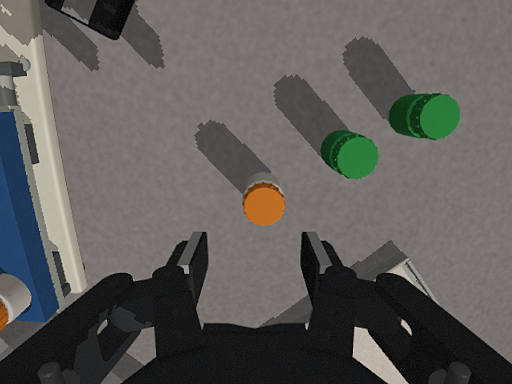

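Request:
play_rows(motion=[60, -0.47, 0.49, -3, 0, 0, 0, 60, -0.47, 0.49, -7, 0, 0, 0, 60, -0.47, 0.49, -10.1, 0, 0, 0, 60, -0.47, 0.49, -10.1, 0, 0, 0, 20, -0.47, 0.49, -10.1, 0, 0, 0])

```text
clock: 19.55
position: [426.8, 174.3, 16.0]
ee_rot: [-0.407, 0.914, 0.0, 0.001]
contact_force: [-3.3, -2.2, 15.1]
gripper_width: 34.6
```

Request:
play_rows(motion=[20, 0, 0, 0, 0, 0, 0, 20, 0, 0, 0, 0, 0, 0, 20, 0, 0, 5, 0, 0, 0, 20, 0, 0, 11, 0, 0, 0, 20, 2, -2, 16, 0, 0, 0])

```text
clock: 20.18
position: [445.5, 154.4, 178.0]
ee_rot: [-0.408, 0.913, 0.0, 0.001]
contact_force: [1.1, 0.8, -1.3]
gripper_width: 33.7
```

Request:
play_rows(motion=[20, 4, -5, 0.5, 0, 0, 0, 20, 8, -9.5, 0.5, 0, 0, 0, 20, 12, -14, 0.5, 0, 0, 0, 20, 15.5, -19, 0, 0, 0, 0, 20, 16, -20.7, -1, 0, 0, 0])

```text
clock: 20.8
position: [607.3, -55.8, 164.8]
ee_rot: [-0.405, 0.914, -0.0, 0.001]
contact_force: [-0.0, 0.5, -1.3]
gripper_width: 33.7
```

```bash
python3 - <<'E'
from h import *
for i in range(3):
    off=held('w18'); s=arm.read_state();p=s['position']; print('pot at',p[:2]+off,s['contact_force'],s['joint_vel'].round(3))
im,d,ci=snap('wrist','w18'); bores2(im,ci,[(606.5,-53.5)])
E
```

```text
tcp [605.5 -56.3 162.7] captop z-tcp 35.0 off [1.3 0.4] r 16.95473861694336 slope [0.009 0.008] w 33.84613368341187
pot at [606.78918457 -55.90405655] [ 0.62126841 -0.28221199 -1.46517423] [ 0.054 -0.027 -0.051 -0.02  -0.029 -0.05 ]
tcp [604.6 -54.7 163.2] captop z-tcp 32.5 off [ 0.7 -1.8] r 17.101787567138672 slope [0.003 0.01 ] w 33.858981573817985
pot at [605.29547119 -56.5061264 ] [-0.79733171 -0.62942689 -0.58073585] [ 0.046 -0.034 -0.009  0.003 -0.01  -0.016]
tcp [604.7 -53.6 164.1] captop z-tcp 32.1 off [-0.3 -1.3] r 17.201520919799805 slope [0.006 0.012] w 33.47120216416103
pot at [604.3895874  -54.86755753] [-0.27687825  0.27950347  0.91679997] [ 0.036 -0.026  0.005  0.006 -0.001 -0.004]
bore [606.7 -53.9] n 35 rms 0.42
```

View pics/w18.png

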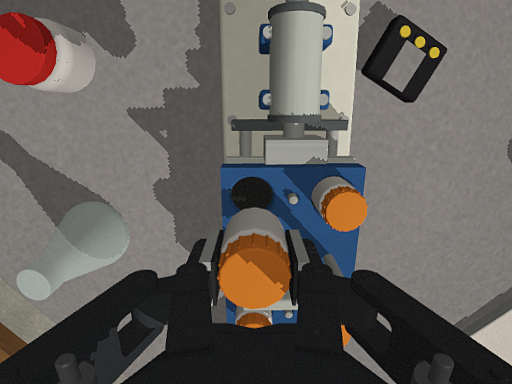

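Request:
play_rows(motion=[20, 0.1, -0.05, -3, 0, 0, 0, 20, 0.1, -0.05, -6, 0, 0, 0, 20, 0.1, -0.05, -6.6, 0, 0, 0, 20, 0.1, -0.05, -6.6, 0, 0, 0, 20, 0.1, -0.05, -6.6, 0, 0, 0])

```text
clock: 21.62
position: [607.8, -53.1, 100.8]
ee_rot: [-0.407, 0.913, -0.001, 0.001]
contact_force: [0.7, 0.5, -0.0]
gripper_width: 33.9
```

```bash
python3 - <<'E'
from h import *
for i in range(3):
    off=held('w19'); s=arm.read_state();p=s['position']; print('pot at',p[:2]+off,s['contact_force'],s['joint_vel'].round(3))
im,d,ci=snap('wrist','w19'); bores2(im,ci,[(606.5,-53.5)])
E
```

```text
tcp [607.7 -53.2 100.7] captop z-tcp 33.1 off [-0.4 -0.1] r 17.15715217590332 slope [0.01  0.009] w 33.86615748070522
pot at [607.29626465 -53.2877121 ] [ 0.21042336  0.85336184 -1.11815377] [-0.004  0.005 -0.004 -0.004  0.003  0.001]
tcp [607.5 -53.4 100.4] captop z-tcp 33.2 off [-0.3  0. ] r 17.146543502807617 slope [0.008 0.01 ] w 33.39946617590189
pot at [607.19787598 -53.35216522] [-0.08722035 -0.13169568 -0.46918404] [-0.004  0.004 -0.006 -0.002  0.001  0.001]
tcp [607.4 -53.5 100.2] captop z-tcp 33.2 off [-0.1 -0.1] r 17.1865291595459 slope [0.008 0.009] w 33.87804070176212
pot at [607.22821045 -53.5318222 ] [ 0.72939679 -0.82211701 -0.25397086] [-0.003  0.005 -0.005 -0.002  0.001  0.001]
bore [606.5 -53.8] n 26 rms 0.48
```

Request:
play_rows(motion=[20, -0.05, -0.02, -0.6, 0, 0, 0, 20, -0.05, -0.02, -1.1, 0, 0, 0, 20, -0.05, -0.02, -1.6, 0, 0, 0, 20, -0.05, -0.02, -1.6, 0, 0, 0, 20, -0.05, -0.02, -1.6, 0, 0, 0])

```text
clock: 22.45
position: [606.3, -53.9, 83.0]
ee_rot: [-0.407, 0.914, -0.0, -0.0]
contact_force: [0.4, 0.4, 0.4]
gripper_width: 33.8
```

Request:
play_rows(motion=[20, 0, 0, -0.4, 0, 0, 0, 20, 0, 0, -0.82, 0, 0, 0, 20, 0, 0, -0.82, 0, 0, 0, 60, 0, 0, -0.82, 0, 0, 0, 60, 0, 0, -0.82, 0, 0, 0])

```text
clock: 23.08
position: [606.4, -53.8, 74.9]
ee_rot: [-0.407, 0.914, -0.0, 0.0]
contact_force: [-1.1, 0.2, -0.5]
gripper_width: 51.5
```

Request:
play_rows(motion=[60, 0, 0, 0, 0, 0, 0, 60, 0, 0, 5, 0, 0, 0, 60, 0, 0, 11, 0, 0, 0, 60, 0, 0, 14, 0, 0, 0, 60, 0, 0, 14, 0, 0, 0])

```text
clock: 23.7
position: [607.8, -53.7, 218.4]
ee_rot: [-0.407, 0.913, -0.001, 0.003]
contact_force: [-0.1, 0.4, -0.2]
gripper_width: 51.1
```

```bash
python3 - <<'E'
from h import *
near('scene','scene4',0,z=108)
for i in range(2):
    near('wrist','w20',0); near('wrist','w20',0,z=108); s=arm.read_state(); print(s['clock'],s['position'],s['contact_force'])
for i in range(2):
    im,d,ci=snap('wrist','w20')
    for k,z in (('striker_knob',147),('trip_pad',99)):
        for r in arm.place_of(k,'wrist')[:2]: print(k,r,atz('wrist',*r['uv'],130 if z==147 else z,ci).round(1))
E
```

```text
scene cap px [263. 201.] 111 [555.3  -7.5] 17.2
scene cap px [239. 211.] 121 [609.6 -54.7] 16.7
scene cap px [287. 231.] 130 [636.7  82.6] 15.7
scene cap px [263. 242.] 134 [688.8  34.8] 16.9
wrist cap px [254. 190.] 1018 [606. -54.] 16.8
wrist cap px [329. 190.] 1017 [553.2  -6.6] 16.9
wrist cap px [254. 297.] 819 [685.1  34.7] 16.6
wrist cap px [308. 300.] 91 [643.6  76.1] 10.0
23.85 [605.44389162 -53.75148758 213.59632595] [-0.18182789  0.4922885  -0.3270349 ]
wrist cap px [253. 191.] 1013 [606.2 -53.8] 16.8
wrist cap px [329. 191.] 1031 [553.4  -6.4] 16.8
wrist cap px [254. 298.] 828 [685.3  34.8] 16.7
wrist cap px [308. 301.] 101 [644.1  76. ] 9.3
23.95 [605.49799697 -53.87655221 213.14183592] [0.36662698 0.09673017 0.35009136]
striker_knob {'uv': [95.2, 66.2], 'confidence': 0.74} [ 623.6 -214.5  130. ]
striker_knob {'uv': [281.7, 114.7], 'confidence': 0.34} [543.3 -90.9 130. ]
```

View pics/w20.png

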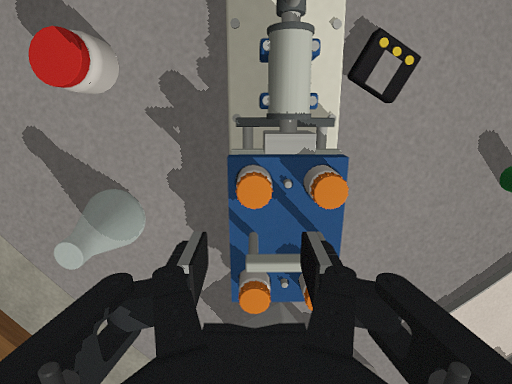

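All four caps sit at z≈108 (58+50), so the pots are fully home. Now I'll turn 90° and move above the knob, which I expect at (466,-156).

Request:
play_rows(motion=[60, -3, -2, 0, 0, 0, 10, 60, -6, -4, 0, 0, 0, 20, 60, -9, -6, 0, 0, 0, 30, 60, -12, -9, 0, 0, 0, 40, 60, -13.9, -10.2, 0, 0, 0, 50])

```text
clock: 24.88
position: [465.9, -156.8, 215.0]
ee_rot: [0.756, -0.654, 0.0, -0.0]
contact_force: [0.1, 0.6, 0.4]
gripper_width: 51.2
```

Request:
play_rows(motion=[60, 0, 0, 0, 0, 0, 10, 60, 0, 0, 0, 0, 0, 20, 60, 0, 0, 0, 0, 0, 30, 60, 0, 0, 0, 0, 0, 40, 60, 0, 0, 0, 0, 0, 40])

```text
clock: 25.5
position: [467.3, -155.8, 214.9]
ee_rot: [0.933, -0.359, 0.0, -0.0]
contact_force: [0.5, 0.2, -0.4]
gripper_width: 51.1
```

```bash
python3 - <<'E'
from h import *
from scipy.spatial.transform import Rotation as Ro
for i in range(3): im,d,ci=snap('wrist','w21')
s=arm.read_state(); print(s['clock'],s['position'],s['joints'].round(2), Ro.from_quat(s['ee_rot']).apply([0,1,0]), np.cos(np.radians(48.2)))
g=cv2.cvtColor(np.ascontiguousarray(im),cv2.COLOR_RGB2GRAY)
ys,xs=np.nonzero((g<60)&(d>0)); P=np.array([atd('wrist',x,y,d[y,x],ci) for x,y in zip(xs,ys)])
k=(abs(P[:,2]-147)<3)&(np.hypot(P[:,0]-466,P[:,1]+156)<40)
print(k.sum()); 
if k.sum()>10: print(cv2.minEnclosingCircle(P[k,:2].astype(np.float32)), xs[k].mean(),ys[k].mean(), np.median(P[k],0))
E
```

```text
25.65 [ 467.28354707 -155.79437811  214.83042302] [ 0.01  0.17 -0.33 -0.   -1.06  0.83] [-6.70747036e-01 -7.41686196e-01 -1.51325360e-06] 0.6665324702494525
507
((467.5513000488281, -156.8548126220703), 10.869322776794434) 253.41617357001974 202.72781065088756 [ 467.57708956 -156.82749956  145.32992865]
```

View pics/w21.png

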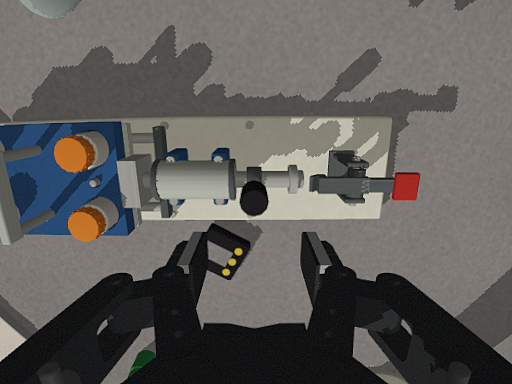

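Knob top at (254,202) px gives (467.5,-156.8), matching the tester geometry. I'll descend and grip.

Request:
play_rows(motion=[60, 0.02, -0.08, -4, 0, 0, 0, 60, 0.02, -0.08, -8, 0, 0, 0, 60, 0.02, -0.08, -10.3, 0, 0, 0, 60, 0.02, -0.08, -10.3, 0, 0, 0, 60, 0.02, -0.08, -10.3, 0, 0, 0])

```text
clock: 26.28
position: [468.4, -156.7, 112.9]
ee_rot: [0.934, -0.358, 0.001, -0.0]
contact_force: [0.3, -0.5, 0.5]
gripper_width: 51.3
```

Request:
play_rows(motion=[10, 0, 0, 0, 0, 0, 0, 10, 0, 0, 0, 0, 0, 0, 10, 0, 0, 0, 0, 0, 0, 10, 0, 0, 0, 0, 0, 0, 10, 0, 0, 0, 0, 0, 0])

```text
clock: 26.9
position: [468.4, -156.5, 113.1]
ee_rot: [0.934, -0.358, 0.001, -0.0]
contact_force: [-0.1, 1.6, 5.8]
gripper_width: 22.6
```

```bash
python3 - <<'E'
from h import *
s=arm.read_state(); print(s['clock'],s['position'],s['gripper_width'],s['contact_force'])
u=np.array([np.cos(np.radians(48.2)),np.sin(np.radians(48.2))]); print(-41*u)
E
```

```text
26.9 [ 468.39351654 -156.49482221  113.13684824] 22.55645587164702 [-0.10369504  1.60801022  5.80461578]
[-27.32783128 -30.56451599]
```

Request:
play_rows(motion=[10, -0.7, -0.78, 0, 0, 0, 0, 10, -1.4, -1.56, 0, 0, 0, 0, 10, -2.1, -2.34, 0, 0, 0, 0, 10, -2.75, -3.07, 0, 0, 0, 0, 10, -2.75, -3.07, 0, 0, 0, 0])

```text
clock: 27.52
position: [442.6, -185.4, 113.1]
ee_rot: [0.934, -0.358, 0.003, -0.002]
contact_force: [3.9, 15.1, 5.1]
gripper_width: 22.7
```

```bash
python3 - <<'E'
from h import *
u=np.array([np.cos(np.radians(48.2)),np.sin(np.radians(48.2))])
for i in range(3):
    arm.get_image('side'); s=arm.read_state(); print(s['clock'],s['position'],s['gripper_width'],s['contact_force'], (s['position'][:2]-[468.39,-156.5])@u)
E
```

```text
27.575 [ 442.77661139 -185.25391238  113.14315503] 22.693176663522635 [ 3.67339428 14.80259472  5.6299729 ] -38.50750675886327
27.625 [ 442.88311498 -185.18288466  113.15776243] 22.490269121841486 [ 4.92854916 14.5436852   6.13569814] -38.383569195471324
27.675 [ 442.94452606 -185.12750993  113.1430851 ] 22.612817526751407 [ 3.95905591 15.02136969  6.10782958] -38.30135618443617
```

Request:
play_rows(motion=[10, -0.2, -0.24, 0, 0, 0, 0, 10, -0.2, -0.24, 0, 0, 0, 0, 10, -0.2, -0.24, 0, 0, 0, 0])

```text
clock: 28.05
position: [441.0, -187.3, 113.2]
ee_rot: [0.934, -0.358, 0.003, -0.002]
contact_force: [4.1, 15.9, 6.1]
gripper_width: 22.4
```

```bash
python3 - <<'E'
from h import *
u=np.array([np.cos(np.radians(48.2)),np.sin(np.radians(48.2))])
s=arm.read_state(); print(s['clock'],s['position'],s['contact_force'], (s['position'][:2]-[468.39,-156.5])@u)
E
```

```text
28.05 [ 440.95954452 -187.3454487   113.15290771] [ 4.10881728 15.85728415  6.09754132] -41.27783095642218
```

Request:
play_rows(motion=[10, 0.13, 0.15, 0, 0, 0, 0, 10, 0.27, 0.3, 0, 0, 0, 0, 10, 0.4, 0.45, 0, 0, 0, 0, 10, 0.4, 0.45, 0, 0, 0, 0])

```text
clock: 28.55
position: [444.8, -183.1, 113.1]
ee_rot: [0.934, -0.358, 0.003, -0.002]
contact_force: [2.8, 14.2, 5.7]
gripper_width: 22.5
```

```bash
python3 - <<'E'
from h import *
u=np.array([np.cos(np.radians(48.2)),np.sin(np.radians(48.2))])
s=arm.read_state(); print(s['clock'],s['position'],s['contact_force'], (s['position'][:2]-[468.39,-156.5])@u)
E
```

```text
28.55 [ 444.7611062  -183.06450496  113.14434233] [ 2.83830419 14.2109112   5.68353337] -35.55262584775704
```

Request:
play_rows(motion=[10, 0.1, 0.11, 0, 0, 0, 0, 10, 0.1, 0.11, 0, 0, 0, 0])

```text
clock: 28.8
position: [444.8, -182.9, 113.1]
ee_rot: [0.934, -0.358, 0.002, -0.001]
contact_force: [1.3, 9.3, 5.7]
gripper_width: 22.7
```

```bash
python3 - <<'E'
from h import *
u=np.array([np.cos(np.radians(48.2)),np.sin(np.radians(48.2))])
s=arm.read_state(); print(s['clock'],s['position'],s['contact_force'], (s['position'][:2]-[468.39,-156.5])@u)
E
```

```text
28.8 [ 444.80877106 -182.94865045  113.14984014] [1.26433765 9.30922169 5.73050705] -35.43448890734962
```

The knob stays at 35.5 mm while the force drops, so the sear has it. I'll release and move above the pad.

Request:
play_rows(motion=[60, 0, 0, 0, 0, 0, 0, 60, 0, 0, 0, 0, 0, 0, 60, 0, 0, 0, 0, 0, 0, 60, 0, 0, 5, 0, 0, 0, 60, 0, 0, 10, 0, 0, 0])

```text
clock: 29.42
position: [442.4, -184.4, 212.5]
ee_rot: [0.934, -0.358, -0.001, 0.0]
contact_force: [0.9, -1.2, -0.2]
gripper_width: 51.3
```

Request:
play_rows(motion=[0, -4, -4.2, 0, 0, 0, 0, 0, -7.8, -8.45, -2, 0, 0, 0, 0, -7.8, -8.45, -3, 0, 0, 0, 0, -7.8, -8.45, -3, 0, 0, 0, 0, -7.8, -8.45, -3, 0, 0, 0])

```text
clock: 30.05
position: [366.0, -268.4, 182.2]
ee_rot: [0.934, -0.358, 0.0, 0.0]
contact_force: [-0.1, 0.2, 0.9]
gripper_width: -0.1
```

```bash
cat >> h.py <<'E'
def redpad(name):
    im,d,ci=snap('wrist',name); hsv=cv2.cvtColor(np.ascontiguousarray(im),cv2.COLOR_RGB2HSV)
    m=((hsv[...,0]<6)|(hsv[...,0]>174))&(hsv[...,1]>150)&(hsv[...,2]>90)
    ys,xs=np.nonzero(m); P=np.array([atd('wrist',x,y,d[y,x],ci) for x,y in zip(xs,ys)]); 
    k=(abs(P[:,2]-98)<8)&(np.hypot(P[:,0]-367,P[:,1]+267)<45)
    P=P[k]; print(len(P),np.median(P[:,2])); P=P[abs(P[:,2]-np.median(P[:,2]))<3]; print(cv2.minAreaRect(P[:,:2].astype(np.float32)),xs[k].mean(),ys[k].mean())
def knob(name,xy,z=147):
    im,d,ci=snap('wrist',name); g=cv2.cvtColor(np.ascontiguousarray(im),cv2.COLOR_RGB2GRAY)
    ys,xs=np.nonzero((g<60)&(d>0)); P=np.array([atd('wrist',x,y,d[y,x],ci) for x,y in zip(xs,ys)])
    k=(abs(P[:,2]-z)<3)&(np.hypot(P[:,0]-xy[0],P[:,1]-xy[1])<45)
    print('knob',k.sum(), cv2.minEnclosingCircle(P[k,:2].astype(np.float32)) if k.sum()>10 else None)
E
python3 - <<'E'
from h import *
redpad('w22'); redpad('w22'); s=arm.read_state(); print(s['clock'],s['position'],s['contact_force'],s['gripper_width'])
knob('w22',(443,-183))
E
```

```text
803 98.41040515818483
((367.7377014160156, -268.07275390625), (23.92123794555664, 25.71348762512207), 47.33778381347656) 251.51805728518056 196.71108343711083
806 98.37985591461853
((367.3728332519531, -268.0997314453125), (23.22671890258789, 26.584026336669922), 47.202598571777344) 251.6588089330025 196.7245657568238
30.15 [ 366.07436068 -268.1867705   182.26605328] [ 0.29550173  0.22664035 -0.2274051 ] 0.23488138651265134
knob 618 ((443.51007080078125, -183.72691345214844), 11.295852661132812)
```

View pics/w22.png

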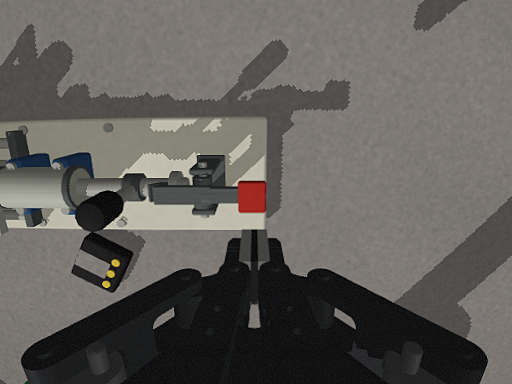

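The knob holds at 36 mm drawn. The red pad is at (252,197) px, which is (367.5,-268). I'll descend to just above it.

Request:
play_rows(motion=[0, 0.14, 0, -3, 0, 0, 0, 0, 0.14, 0, -6, 0, 0, 0, 0, 0.14, 0, -7.8, 0, 0, 0, 0, 0.14, 0, -7.8, 0, 0, 0, 0, 0.14, 0, -7.8, 0, 0, 0])

```text
clock: 30.82
position: [367.4, -268.7, 104.7]
ee_rot: [0.934, -0.358, 0.001, 0.0]
contact_force: [0.2, 0.6, 0.9]
gripper_width: 0.1
```

Request:
play_rows(motion=[0, 0, 0, -0.4, 0, 0, 0, 0, 0, 0, -0.8, 0, 0, 0, 0, 0, 0, -1.1, 0, 0, 0, 0, 0, 0, -1.3, 0, 0, 0, 0, 0, 0, -1.3, 0, 0, 0])

```text
clock: 31.45
position: [366.3, -269.3, 91.4]
ee_rot: [0.934, -0.358, 0.0, 0.0]
contact_force: [-2.5, -4.7, 3.6]
gripper_width: 0.1
```

```bash
python3 - <<'E'
from h import *
s=arm.read_state(); print(s['clock'],s['position'],s['contact_force'])
knob('w23',(455,-170)); 
E
```

```text
31.45 [ 366.29748192 -269.30026485   91.41797201] [-2.46371831 -4.66909908  3.63819932]
knob 0 None
```

Request:
play_rows(motion=[0, 0, 0, 3, 0, 0, 0, 0, 0, 0, 9, 0, 0, 0, 60, 3, 3.5, 13, 0, 0, 0, 60, 6, 7, 13, 0, 0, 0, 60, 10, 11, 13, 0, 0, 0])

```text
clock: 32.12
position: [467.1, -156.9, 221.4]
ee_rot: [0.933, -0.359, 0.001, -0.001]
contact_force: [0.3, -1.2, -0.9]
gripper_width: 51.0
```

```bash
python3 - <<'E'
from h import *
for i in range(3): knob('w24',(455,-170))
s=arm.read_state(); print(s['clock'],s['position'],s['contact_force'],s['gripper_width'])
near('scene','scene5',0,z=108); near('scene','scene5',0,z=50)
E
```

```text
knob 434 ((467.9613342285156, -156.46739196777344), 10.639870643615723)
knob 488 ((467.7228698730469, -157.07992553710938), 11.055520057678223)
knob 476 ((467.6463928222656, -156.9484405517578), 10.844210624694824)
32.275 [ 467.79742232 -156.38524334  220.1175223 ] [ 0.33774557  0.37471006 -0.79274664] 51.57041772667553
scene cap px [263. 201.] 112 [557.8  -6.6] 16.3
scene cap px [239. 211.] 121 [609.5 -55.2] 16.2
scene cap px [287. 231.] 130 [637.3  81.7] 15.8
scene cap px [263. 242.] 136 [690.2  34. ] 17.6
```

View pics/w24.png

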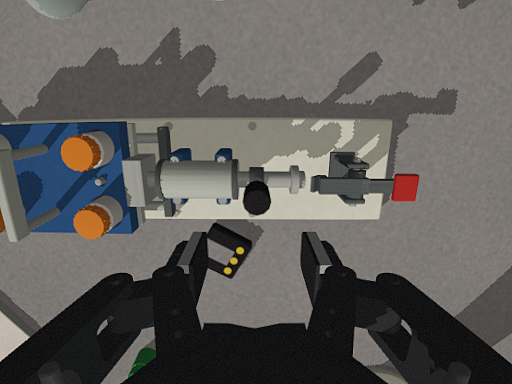

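View pics/scene5.png

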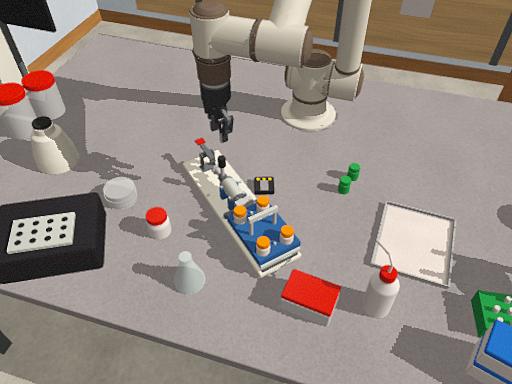

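The first blow fired: the knob is back home and the pots are still seated. Now the second draw.

Request:
play_rows(motion=[60, 0, -0.03, -4, 0, 0, 0, 60, 0, -0.03, -8, 0, 0, 0, 60, 0, -0.03, -10.7, 0, 0, 0, 60, 0, -0.03, -10.7, 0, 0, 0, 10, 0, -0.03, -10.7, 0, 0, 0])

```text
clock: 33.0
position: [466.9, -159.5, 114.9]
ee_rot: [0.933, -0.359, 0.001, -0.0]
contact_force: [-0.6, 0.8, -0.1]
gripper_width: 34.0
```

Request:
play_rows(motion=[10, 0, 0, 0, 0, 0, 0, 10, 0, 0, 0, 0, 0, 0, 10, 0, 0, 0, 0, 0, 0, 10, 0, 0, 0, 0, 0, 0])

```text
clock: 33.5
position: [468.7, -158.0, 115.7]
ee_rot: [0.934, -0.358, 0.003, -0.002]
contact_force: [2.7, 5.1, 1.1]
gripper_width: 22.3
```

Request:
play_rows(motion=[10, -0.7, -0.78, 0, 0, 0, 0, 10, -1.4, -1.56, 0, 0, 0, 0, 10, -2.1, -2.34, 0, 0, 0, 0, 10, -2.85, -3.2, 0, 0, 0, 0, 10, -2.85, -3.2, 0, 0, 0, 0])

```text
clock: 34.12
position: [441.1, -189.0, 115.7]
ee_rot: [0.934, -0.358, 0.004, -0.003]
contact_force: [4.5, 14.6, 0.8]
gripper_width: 22.4
```

```bash
python3 - <<'E'
from h import *
u=np.array([np.cos(np.radians(48.2)),np.sin(np.radians(48.2))])
for i in range(3):
    arm.get_image('side'); s=arm.read_state(); print(s['clock'],s['position'],s['gripper_width'],s['contact_force'], (s['position'][:2]-[468.39,-156.5])@u)
E
```

```text
34.175 [ 441.21878622 -188.80894235  115.70013869] 22.27601374414356 [ 4.83767339 14.25435834  0.69078364] -42.196037343764225
34.225 [ 441.29186265 -188.73213208  115.70463039] 22.274478345442514 [ 3.78568545 14.50961908  0.88104736] -42.09006931266569
34.275 [ 441.3695061  -188.66992913  115.71743919] 22.722184401968104 [ 4.97359716 14.12222602  2.0897596 ] -41.99194662857152
```

Request:
play_rows(motion=[10, 0.15, 0.17, 0, 0, 0, 0, 10, 0.3, 0.33, 0, 0, 0, 0, 10, 0.4, 0.45, 0, 0, 0, 0, 10, 0.48, 0.54, 0, 0, 0, 0, 10, 0.48, 0.54, 0, 0, 0, 0])

```text
clock: 34.9
position: [445.7, -183.8, 115.7]
ee_rot: [0.934, -0.358, 0.003, -0.002]
contact_force: [4.1, 10.4, 0.5]
gripper_width: 22.4
```

```bash
python3 - <<'E'
from h import *
u=np.array([np.cos(np.radians(48.2)),np.sin(np.radians(48.2))])
s=arm.read_state(); print(s['clock'],s['position'],s['contact_force'], (s['position'][:2]-[468.39,-156.5])@u)
E
```

```text
34.9 [ 445.66245932 -183.78652803  115.68638618] [ 4.12164542 10.37376641  0.49092115] -35.490095592988496
```

Force is falling with the knob steady at 35.5 mm, so it is held. I'll release and move over the pad.

Request:
play_rows(motion=[60, 0, 0, 0, 0, 0, 0, 60, 0, 0, 0, 0, 0, 0, 60, 0, 0, 0, 0, 0, 0, 60, 0, 0, 5, 0, 0, 0, 60, 0, 0, 10, 0, 0, 0])

```text
clock: 35.52
position: [442.1, -185.8, 214.8]
ee_rot: [0.934, -0.359, -0.001, 0.0]
contact_force: [1.1, -0.4, 0.2]
gripper_width: 51.0
```

Request:
play_rows(motion=[0, -4, -4.2, 0, 0, 0, 0, 0, -7.6, -8.4, -2, 0, 0, 0, 0, -7.6, -8.4, -3, 0, 0, 0, 0, -7.6, -8.4, -3, 0, 0, 0, 0, -7.6, -8.4, -3, 0, 0, 0])

```text
clock: 36.15
position: [367.7, -269.3, 184.3]
ee_rot: [0.934, -0.358, 0.0, 0.0]
contact_force: [-0.3, 0.8, -0.4]
gripper_width: 0.2
```

```bash
python3 - <<'E'
from h import *
redpad('w25'); redpad('w25'); knob('w25',(443,-183));s=arm.read_state(); print(s['clock'],s['position'],s['contact_force'],s['gripper_width'])
E
```

```text
810 98.41760065025167
((367.536376953125, -267.7170715332031), (23.032752990722656, 26.548351287841797), 48.70830154418945) 251.90740740740742 198.36913580246915
804 98.50737724724313
((367.697998046875, -267.6846923828125), (22.93168830871582, 26.527910232543945), 48.73397445678711) 252.01119402985074 198.33333333333334
knob 599 ((443.06475830078125, -183.62283325195312), 11.332096099853516)
36.3 [ 367.62451043 -269.08530901  184.26614804] [-0.23868164  0.61218184  0.09532536] -0.4142784308875888
```

Request:
play_rows(motion=[0, 0.02, 0.1, -3, 0, 0, 0, 0, 0.02, 0.1, -6, 0, 0, 0, 0, 0.02, 0.1, -8, 0, 0, 0, 0, 0.02, 0.1, -8, 0, 0, 0, 0, 0.02, 0.1, -8, 0, 0, 0])

```text
clock: 36.92
position: [367.9, -268.6, 104.7]
ee_rot: [0.934, -0.358, 0.001, 0.0]
contact_force: [-0.2, -0.3, 0.1]
gripper_width: 0.2
```

Request:
play_rows(motion=[0, 0, 0, -0.4, 0, 0, 0, 0, 0, 0, -0.8, 0, 0, 0, 0, 0, 0, -1.1, 0, 0, 0, 0, 0, 0, -1.3, 0, 0, 0, 0, 0, 0, -1.3, 0, 0, 0])

```text
clock: 37.55
position: [366.8, -269.3, 91.5]
ee_rot: [0.934, -0.358, 0.0, 0.001]
contact_force: [-2.0, -4.2, 3.7]
gripper_width: -0.1
```

Request:
play_rows(motion=[0, 0, 0, 3, 0, 0, 0, 0, 0, 0, 9, 0, 0, 0, 60, 3, 3.5, 13, 0, 0, 0, 60, 6, 7, 13, 0, 0, 0, 60, 10, 11, 13, 0, 0, 0])

```text
clock: 38.17
position: [467.6, -157.0, 221.6]
ee_rot: [0.933, -0.359, 0.001, -0.001]
contact_force: [1.6, -0.4, 0.1]
gripper_width: 51.1
```

```bash
python3 - <<'E'
from h import *
for i in range(3): knob('w26',(455,-170))
s=arm.read_state(); print(s['clock'],s['position'],s['contact_force'],s['gripper_width'])
near('scene','scene6',0,z=108)
E
```

```text
knob 428 ((467.96923828125, -156.2860107421875), 10.6155366897583)
knob 475 ((467.7177429199219, -157.0904083251953), 10.896669387817383)
knob 483 ((467.9316711425781, -156.7183074951172), 11.028325080871582)
38.325 [ 468.28160994 -156.42728281  220.27947814] [-0.08528017 -0.20873246  0.01110506] 51.535151261478916
scene cap px [263. 201.] 115 [556.8  -6.9] 16.4
scene cap px [239. 211.] 120 [610.5 -54.8] 16.5
scene cap px [287. 231.] 131 [636.3  82.3] 16.4
scene cap px [263. 242.] 135 [689.9  33. ] 16.4
```

View pics/scene6.png

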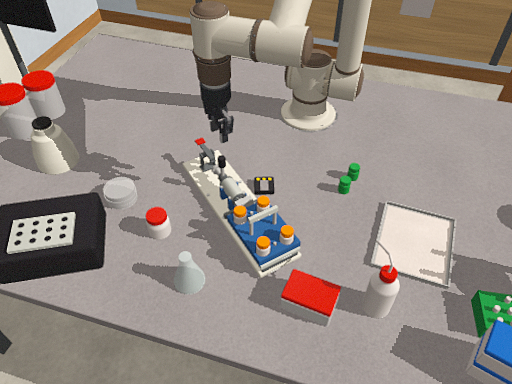

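```bash
cat >> h.py <<'E'
def tray(n,name):
    im,d,ci=snap(n,name); hsv=cv2.cvtColor(np.ascontiguousarray(im),cv2.COLOR_RGB2HSV)
    h,w=d.shape; vv,uu=np.mgrid[0:h,0:w]; 
    # points in world from depth, vectorised
    c,f,R,t=ci; xd=np.stack([(uu-c['cx'])/f,(vv-c['cy'])/f],-1); x=xd.copy()
    for _ in range(20): x=xd/(1+c['k1']*(x**2).sum(-1,keepdims=True))
    Xc=np.concatenate([x,np.ones((h,w,1))],-1)*d[...,None]; W=(Xc-t)@R
    m=(abs(W[...,2]-4)<9)&(np.hypot(W[...,0]-487,W[...,1]-417)<230)&(hsv[...,2]>185)&(hsv[...,1]<45)
    m=cv2.morphologyEx(m.astype(np.uint8),cv2.MORPH_OPEN,np.ones((3,3)))
    k,l,s,_=cv2.connectedComponentsWithStats(m); i=1+s[1:,4].argmax(); m=l==i
    hull=cv2.convexHull(np.argwhere(m)[:,::-1].astype(np.int32)).reshape(-1,2)
    Q=np.array([atz(n,*p,4,ci)[:2] for p in hull],np.float32)
    r=cv2.minAreaRect(Q); print(n,m.sum(),'inner rect',np.round(r[0],1),np.round(r[1],1),round(r[2],1)); print(cv2.boxPoints(r).round(0).tolist())
    return W,im,d,ci
E
python3 - <<'E'
from h import *
for n in ('scene','side'):
    W,im,d,ci=tray(n,n+'7')
    # wash bottle extents
    k=(W[...,2]>60)&(W[...,2]<215)&(np.hypot(W[...,0]-720,W[...,1]-340)<130)
    P=W[k]
    for a,b in ((60,100),(100,140),(140,170),(170,190),(190,215)):
        q=P[(P[:,2]>a)&(P[:,2]<b)]
        if len(q): print(a,b,len(q),q.min(0).round(0),q.max(0).round(0))
E
```

```text
scene 3701 inner rect [491.  407.7] [183.3 224.9] 86.4
[[373.0, 323.0], [597.0, 309.0], [609.0, 492.0], [384.0, 506.0]]
60 100 496 [719. 211.  60.] [797. 369. 100.]
100 140 478 [694. 304. 100.] [756. 370. 140.]
140 170 239 [699. 319. 140.] [740. 355. 170.]
170 190 62 [651. 299. 171.] [724. 340. 190.]
190 215 31 [688. 320. 190.] [715. 335. 196.]
side 1487 inner rect [489.  417.1] [167.1 213.9] 86.5
[[377.0, 340.0], [591.0, 327.0], [601.0, 494.0], [387.0, 507.0]]
60 100 229 [679. 211.  61.] [789. 356. 100.]
100 140 191 [680. 301. 100.] [747. 361. 140.]
140 170 82 [699. 316. 141.] [737. 357. 169.]
170 190 21 [649. 294. 173.] [717. 337. 188.]
190 215 14 [673. 312. 190.] [712. 334. 201.]
```

The second blow fired too. The tray's inner centre is about (490,410), with its long axis at -3.5°. I'll go above the lifting bar.

Request:
play_rows(motion=[60, 4, 4.5, 0, 0, 0, 0.1, 60, 8, 9, 0, 0, 0, 0.2, 60, 12, 13.5, 0, 0, 0, 0.3, 60, 15.2, 17.1, 0, 0, 0, 0.3, 60, 15.2, 17.1, 0, 0, 0, 0.3])

```text
clock: 39.1
position: [620.0, 13.6, 219.6]
ee_rot: [0.935, -0.355, -0.0, 0.0]
contact_force: [-0.0, 0.3, -0.2]
gripper_width: 51.2
```

```bash
cat >> h.py <<'E'
def cloud(n,name):
    im,d,ci=snap(n,name); h,w=d.shape; vv,uu=np.mgrid[0:h,0:w]
    c,f,R,t=ci; xd=np.stack([(uu-c['cx'])/f,(vv-c['cy'])/f],-1); x=xd.copy()
    for _ in range(20): x=xd/(1+c['k1']*(x**2).sum(-1,keepdims=True))
    return im,(np.concatenate([x,np.ones((h,w,1))],-1)*d[...,None]-t)@R
E
python3 - <<'E'
from h import *
from scipy.spatial.transform import Rotation as Ro
for i in range(3):
    im,W=cloud('wrist','w27')
    k=(abs(W[...,2]-137)<4)&(np.hypot(W[...,0]-620,W[...,1]-15)<60)
    if k.sum()>20:
        P=W[k]; print(k.sum(),np.median(P[:,2]),cv2.minAreaRect(P[:,:2].astype(np.float32)))
s=arm.read_state(); print(s['clock'],s['position'],Ro.from_quat(s['ee_rot']).apply([0,1,0]))
E
```

```text
1145 137.24097933098776 ((621.0903930664062, 14.812431335449219), (9.883124351501465, 84.57269287109375), 47.8060188293457)
1123 137.29517793957066 ((621.23193359375, 15.060598373413086), (9.44344711303711, 85.37932586669922), 48.28392791748047)
1136 137.2706876384833 ((621.1185302734375, 15.102476119995117), (9.555792808532715, 85.46404266357422), 48.173316955566406)
39.25 [618.00108832  11.22855617 220.62229991] [-0.66632723 -0.74565901  0.0008164 ]
```

View pics/w27.png

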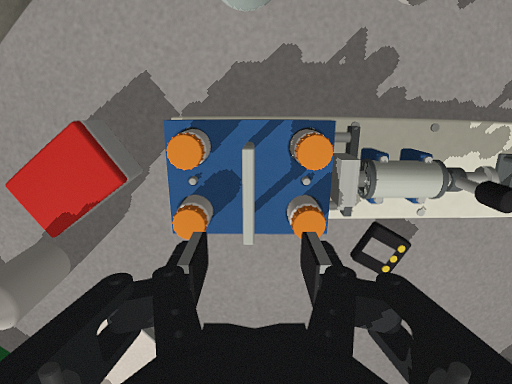

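The bar centre is at (621,15), 48.2°, z top 137, as it should be. All four pots are in. I'll lower partway and re-read.

Request:
play_rows(motion=[60, 0.1, 0.05, -3, 0, 0, 0, 60, 0.1, 0.05, -6.5, 0, 0, 0, 60, 0.1, 0.05, -6.5, 0, 0, 0, 60, 0.1, 0.05, -6.5, 0, 0, 0, 60, 0.1, 0.05, -6.5, 0, 0, 0])

```text
clock: 39.88
position: [620.8, 12.8, 157.9]
ee_rot: [0.934, -0.356, 0.002, -0.001]
contact_force: [0.5, -0.1, 0.0]
gripper_width: 51.2
```

```bash
python3 - <<'E'
from h import *
from scipy.spatial.transform import Rotation as Ro
for i in range(2):
    im,W=cloud('wrist','w28')
    k=(abs(W[...,2]-137)<4)&(np.hypot(W[...,0]-620,W[...,1]-15)<60)
    if k.sum()>20:
        P=W[k]; print(k.sum(),np.median(P[:,2]),cv2.minAreaRect(P[:,:2].astype(np.float32)))
    s=arm.read_state(); print(s['clock'],s['position'],Ro.from_quat(s['ee_rot']).apply([0,1,0]),Ro.from_quat(s['ee_rot']).apply([0,0,1]))
E
```

```text
1966 137.2518471070481 ((620.9765625, 14.833715438842773), (10.023313522338867, 85.57781982421875), 48.305694580078125)
39.925 [620.64171918  12.90020508 157.671066  ] [-0.66535012 -0.74652709 -0.00255308] [ 3.12715410e-03  6.32814157e-04 -9.99994910e-01]
1972 137.21826181732428 ((620.94970703125, 14.910005569458008), (9.997224807739258, 85.99425506591797), 48.0549201965332)
39.975 [620.50056779  12.99638719 157.34728783] [-0.66530526 -0.74656825 -0.0021809 ] [ 2.59453052e-03  6.09098790e-04 -9.99996449e-01]
```

Request:
play_rows(motion=[60, 0.05, 0.19, -2.5, 0, 0, 0, 60, 0.05, 0.19, -4.6, 0, 0, 0, 60, 0.05, 0.19, -4.6, 0, 0, 0, 60, 0.05, 0.19, -4.6, 0, 0, 0, 60, 0.05, 0.19, -4.6, 0, 0, 0])

```text
clock: 40.6
position: [621.2, 15.0, 111.2]
ee_rot: [0.935, -0.356, 0.001, -0.001]
contact_force: [0.4, 0.3, 0.2]
gripper_width: 50.9
```

Request:
play_rows(motion=[0, 0, 0, 0, 0, 0, 0, 0, 0, 0, 0, 0, 0, 0, 0, 0, 0, 0, 0, 0, 0, 0, 0, 0, 0, 0, 0, 0, 0, 0, 0, 0, 0, 0, 0])

```text
clock: 41.22
position: [620.8, 15.1, 110.4]
ee_rot: [0.935, -0.356, 0.001, -0.0]
contact_force: [0.6, 1.7, 3.6]
gripper_width: 9.1
```

```bash
python3 - <<'E'
from h import *
from scipy.spatial.transform import Rotation as Ro
s=arm.read_state(); print(s['clock'],s['position'],s['gripper_width'],s['contact_force'],s['wrist_torque'],Ro.from_quat(s['ee_rot']).as_matrix().round(4))
E
```

```text
41.225 [620.83072237  15.06049521 110.35737801] 9.094222063138654 [0.5750404 1.6655594 3.6483086] [ 0.32854155 -0.02443294 -0.14463424] [[ 7.467e-01 -6.651e-01  1.200e-03]
 [-6.651e-01 -7.467e-01  2.000e-04]
 [ 8.000e-04 -9.000e-04 -1.000e+00]]
```

Gripped with almost no side force. I'll lift slowly, straight up.

Request:
play_rows(motion=[0, 0, 0, 0.3, 0, 0, 0, 0, 0, 0, 0.7, 0, 0, 0, 0, 0, 0, 1.1, 0, 0, 0, 0, 0, 0, 1.5, 0, 0, 0, 0, 0, 0, 1.5, 0, 0, 0])

```text
clock: 41.85
position: [620.3, 15.0, 125.3]
ee_rot: [0.935, -0.356, 0.0, -0.0]
contact_force: [2.9, 3.4, -5.8]
gripper_width: 9.0
```

```bash
python3 - <<'E'
from h import *
s=arm.read_state(); print(s['clock'],s['position'],s['gripper_width'],s['contact_force'],s['wrist_torque'])
E
```

```text
41.85 [620.31009002  14.95313539 125.29231139] 9.003855757351277 [ 2.89130415  3.41878873 -5.76936673] [ 0.60147908 -0.77485812 -0.03946166]
```

Request:
play_rows(motion=[0, 0, 0, 0.4, 0, 0, 0, 0, 0, 0, 0.8, 0, 0, 0, 0, 0, 0, 1.2, 0, 0, 0, 0, 0, 0, 1.8, 0, 0, 0, 0, 0, 0, 2.5, 0, 0, 0])

```text
clock: 42.48
position: [619.5, 14.4, 150.1]
ee_rot: [0.934, -0.356, -0.001, 0.001]
contact_force: [-0.2, 0.1, -6.4]
gripper_width: 9.0
```

Request:
play_rows(motion=[0, 0, 0, 1.5, 0, 0, 0, 0, 0, 0, 3, 0, 0, 0, 0, 0, 0, 4.5, 0, 0, 0, 0, 0, 0, 5.5, 0, 0, 0, 0, 0, 0, 5.5, 0, 0, 0])

```text
clock: 43.1
position: [620.9, 15.0, 206.1]
ee_rot: [0.935, -0.356, 0.001, -0.001]
contact_force: [0.8, -1.1, -6.6]
gripper_width: 9.1
```

```bash
python3 - <<'E'
from h import *
s=arm.read_state(); print(s['clock'],s['position'],s['gripper_width'],s['contact_force'],s['wrist_torque'])
for n in ('scene','side'): tray(n,n+'8')
E
```

```text
43.1 [620.90090681  15.02376134 206.0972274 ] 9.063782297914504 [ 0.79614419 -1.06930411 -6.55137847] [0.00581146 0.04357983 0.03540715]
scene 3695 inner rect [490.9 407.3] [184.1 224.8] 86.4
[[373.0, 322.0], [597.0, 308.0], [609.0, 492.0], [384.0, 506.0]]
side 1478 inner rect [488.4 416.8] [166.9 213.5] 86.8
[[377.0, 339.0], [590.0, 327.0], [600.0, 494.0], [387.0, 506.0]]
```

View pics/scene8.png

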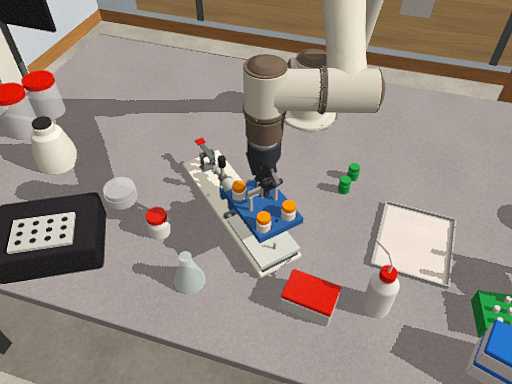

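View pics/side8.png

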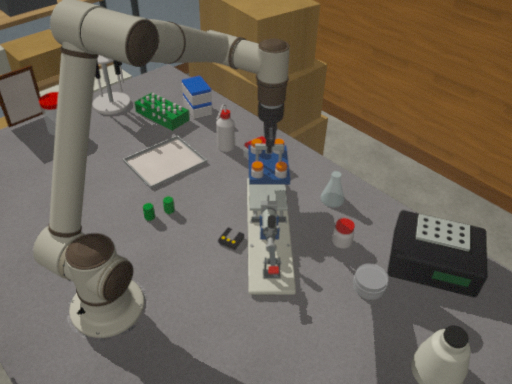

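Plate is off the dowels and level with all pots aboard (torque ≈ 0). I'll carry it over to the tray, turning -51.7° in total.

Request:
play_rows(motion=[0, -1.5, 2, 0, 0, 0, -4, 0, -4, 6, 0, 0, 0, -10, 0, -6, 10, 0, 0, 0, -16, 0, -8, 14, 0, 0, 0, -22, 0, -9.5, 18, 0, 0, 0, -28])

```text
clock: 43.82
position: [524.0, 195.8, 204.1]
ee_rot: [0.82, -0.573, -0.0, 0.001]
contact_force: [1.1, 0.2, -6.0]
gripper_width: 9.1
```

Request:
play_rows(motion=[0, -1, 4.5, 0, 0, 0, -6, 0, -2, 9, 0, 0, 0, -12, 0, -3, 14, 0, 0, 0, -18, 0, -3.6, 18.5, 0, 0, 0, -22, 0, -3.6, 21, 0, 0, 0, -23.7])

```text
clock: 44.45
position: [488.3, 407.0, 203.6]
ee_rot: [-0.686, 0.727, 0.0, -0.001]
contact_force: [0.4, -0.9, -6.7]
gripper_width: 8.9
```

Request:
play_rows(motion=[0, 0, 0.5, 0, 0, 0, 0, 0, 0, 0.5, 0, 0, 0, 0, 0, 0, 0.5, 0, 0, 0, 0])

```text
clock: 44.82
position: [489.4, 408.8, 204.5]
ee_rot: [-0.686, 0.728, -0.0, -0.001]
contact_force: [0.3, -0.6, -6.0]
gripper_width: 8.8
```

```bash
python3 - <<'E'
from h import *
from scipy.spatial.transform import Rotation as Ro
s=arm.read_state(); print(s['clock'],s['position'],s['gripper_width'],s['contact_force'],s['wrist_torque'],Ro.from_quat(s['ee_rot']).apply([0,1,0]))
tray('side','side9'); snap('wrist','w30'); snap('scene','scene9')
E
```

```text
44.825 [489.38319832 408.75753857 204.54218759] 8.807240426850651 [ 0.26200289 -0.5707199  -5.97423816] [-0.01726934  0.03604889 -0.00028788] [-9.98188804e-01  6.01550409e-02  6.94048724e-04]
side 1496 inner rect [489.2 417.3] [167.4 215.2] 87.0
[[377.0, 339.0], [592.0, 328.0], [601.0, 495.0], [386.0, 506.0]]
```

View pics/w30.png

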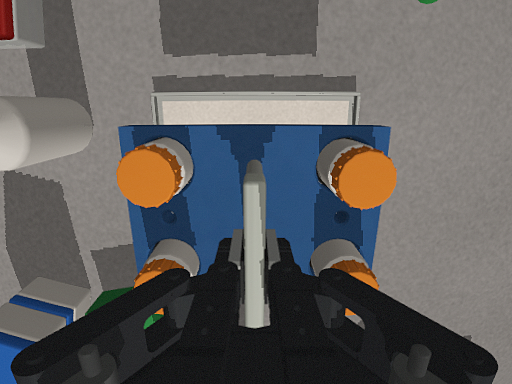

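View pics/scene9.png

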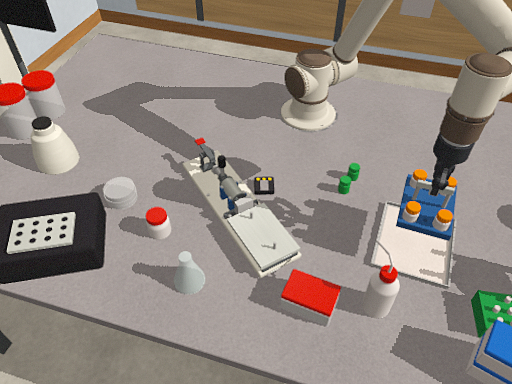

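View pics/side9.png

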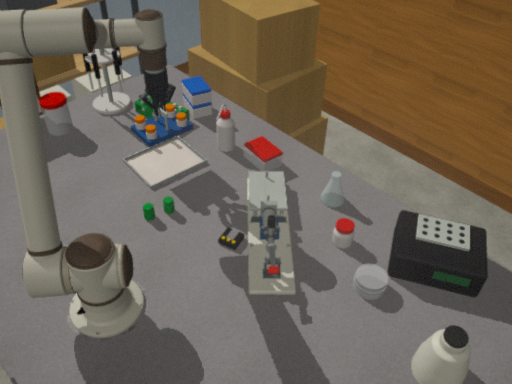

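```bash
python3 - <<'E'
from h import *
ci=info('wrist')
for p in ((153,94),(358,92),(160,100),(352,100)): print(p,atz('wrist',*p,14,ci).round(1))
s=arm.read_state(); print(s['position'])
E
```

```text
(153, 94) [597.9 311.3  14. ]
(358, 92) [365.  323.2  14. ]
(160, 100) [590.7 318.5  14. ]
(352, 100) [371.8 331.7  14. ]
[489.60426782 409.03428109 205.03664022]
```

Request:
play_rows(motion=[0, -0.1, 0.3, -2, 0, 0, 0, 0, -0.1, 0.3, -5, 0, 0, 0, 0, -0.1, 0.3, -8, 0, 0, 0, 0, -0.1, 0.3, -10.5, 0, 0, 0, 0, -0.1, 0.3, -11, 0, 0, 0])

```text
clock: 45.6
position: [487.7, 411.4, 93.0]
ee_rot: [-0.686, 0.728, -0.0, -0.002]
contact_force: [-0.3, 0.6, -7.0]
gripper_width: 8.8
```

```bash
python3 - <<'E'
from h import *
s=arm.read_state(); print(s['clock'],s['position'],s['gripper_width'],s['contact_force'])
snap('scene','scene10'); snap('wrist','w31'); s=arm.read_state(); print(s['clock'],s['position'])
E
```

```text
45.6 [487.67748922 411.3529624   92.96054631] 8.751352469046196 [-0.26829613  0.57863301 -7.03549363]
45.7 [488.7551342  412.72550257  94.99985117]
```

View pics/scene10.png

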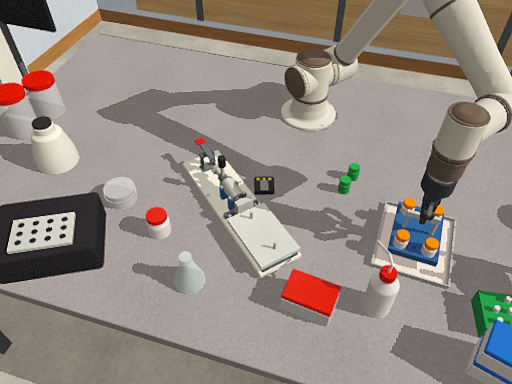

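View pics/w31.png

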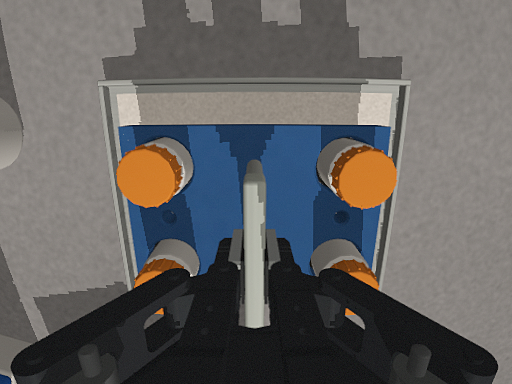

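The plate is centred over the tray floor with all pots aboard. I'll set it down slowly.

Request:
play_rows(motion=[0, 0, 0, -0.8, 0, 0, 0, 0, 0, 0, -1.6, 0, 0, 0, 0, 0, 0, -2.2, 0, 0, 0, 0, 0, 0, -2.7, 0, 0, 0, 0, 0, 0, -2.9, 0, 0, 0])

```text
clock: 46.32
position: [488.3, 412.8, 65.4]
ee_rot: [-0.686, 0.728, -0.0, -0.0]
contact_force: [-0.5, 0.1, -6.6]
gripper_width: 9.4
```

Request:
play_rows(motion=[0, 0, 0, 0, 0, 0, 0, 0, 0, 0, -0.1, 0, 0, 0, 0, 0, 0, -0.2, 0, 0, 0, 0, 0, 0, -0.3, 0, 0, 0, 0, 0, 0, -0.35, 0, 0, 0])

```text
clock: 46.95
position: [488.4, 412.8, 62.4]
ee_rot: [-0.686, 0.728, -0.0, -0.0]
contact_force: [-0.2, -1.2, -4.1]
gripper_width: 8.9
```

```bash
python3 - <<'E'
from h import *
s=arm.read_state(); print(s['clock'],s['position'],s['gripper_width'],s['contact_force'],s['wrist_torque'])
E
```

```text
46.95 [488.35962636 412.83856415  62.42853843] 8.884412553508943 [-0.1886367  -1.18641692 -4.10621695] [-0.1037601   0.27686136 -0.02591993]
```

Request:
play_rows(motion=[0, 0, 0, -0.08, 0, 0, 0, 0, 0, 0, -0.08, 0, 0, 0])

```text
clock: 47.2
position: [488.4, 412.9, 62.4]
ee_rot: [-0.686, 0.728, -0.0, 0.0]
contact_force: [-2.3, -2.3, -0.7]
gripper_width: 8.9
```

Request:
play_rows(motion=[40, 0, 0, 0, 0, 0, 0, 40, 0, 0, 0, 0, 0, 0, 40, 0, 0, 0, 0, 0, 0, 40, 0, 0, 3, 0, 0, 0, 40, 0, 0, 8, 0, 0, 0])

```text
clock: 47.82
position: [487.8, 412.0, 140.5]
ee_rot: [-0.686, 0.728, -0.0, -0.002]
contact_force: [0.3, -0.4, 0.1]
gripper_width: 33.9
```

Request:
play_rows(motion=[40, 0, 0, 6, 0, 0, 0, 40, 0, 0, 12, 0, 0, 0, 40, 0, 0, 17, 0, 0, 0, 40, 0, 0, 17, 0, 0, 0, 40, 0, 0, 17, 0, 0, 0])

```text
clock: 48.45
position: [488.0, 412.7, 311.0]
ee_rot: [-0.686, 0.728, 0.0, -0.0]
contact_force: [0.2, -0.0, -1.0]
gripper_width: 34.2
```

```bash
python3 - <<'E'
from h import *
for i in range(2): im,W=cloud('wrist','w32')
hsv=cv2.cvtColor(np.ascontiguousarray(im),cv2.COLOR_RGB2HSV)
b=(hsv[...,0]>100)&(hsv[...,0]<125)&(hsv[...,1]>120)&(np.hypot(W[...,0]-488,W[...,1]-412)<115)
P=W[b]; A=np.c_[P[:,:2]-P[:,:2].mean(0),np.ones(len(P))]; P0=P[abs(P[:,2]-np.median(P[:,2]))<4]
A=np.c_[P0[:,:2]-P0[:,:2].mean(0),np.ones(len(P0))]; print('plate top z',np.median(P[:,2]),'slope',np.linalg.lstsq(A,P0[:,2],rcond=None)[0], cv2.minAreaRect(P0[:,:2].astype(np.float32)))
near('wrist','w32',0,z=60); near('scene','scene11',0,z=60)
s=arm.read_state(); print(s['clock'],s['position'],s['contact_force'])
snap('side','side11')
E
```

```text
plate top z 23.40623732222533 slope [-1.40988989e-03  1.34990369e-04  2.33810319e+01] ((487.29095458984375, 411.24969482421875), (123.11417388916016, 174.1720428466797), 86.44747924804688)
wrist cap px [211. 136.] 454 [542.7 371.7] 16.7
wrist cap px [297. 137.] 444 [424.7 379.3] 16.8
wrist cap px [213. 186.] 416 [547.9 443.3] 16.0
wrist cap px [295. 187.] 399 [429.  451.6] 16.5
scene cap px [407. 211.] 112 [427.8 378.3] 16.2
scene cap px [434. 218.] 116 [434.4 450.5] 17.1
scene cap px [400. 243.] 132 [547.2 370.4] 15.9
scene cap px [429. 251.] 137 [552.1 441.1] 16.5
48.65 [488.12841805 412.5445059  309.78935919] [ 1.02968175 -0.84255015 -0.77398054]
```

View pics/w32.png

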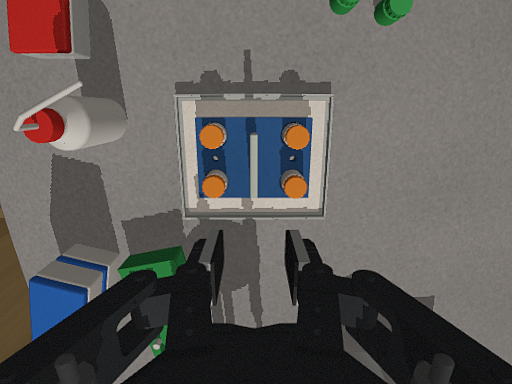

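View pics/scene11.png

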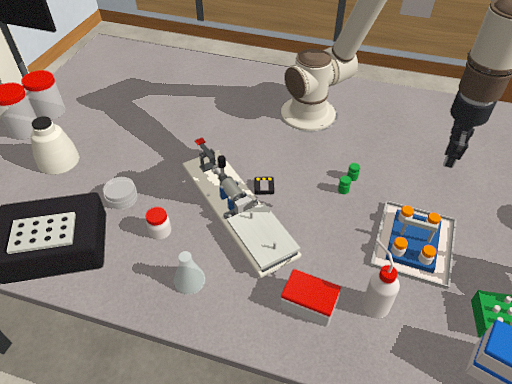

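View pics/side11.png

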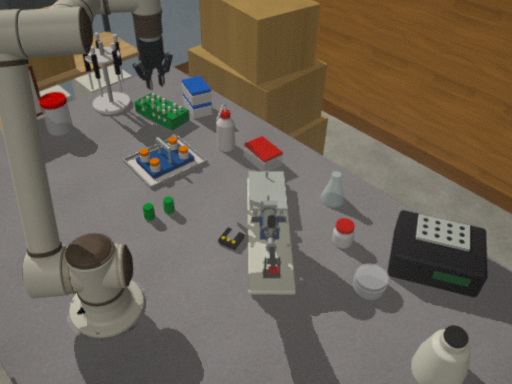

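The plate is flat (top z≈23.4), centred in the tray at (255,157) px, with four caps at z≈60. Everything else stands where it was, so I'm handing in.

```bash
python3 -c "
from bench import arm
print(arm.job_done())"
```

```text
the job is handed in; nothing more can be done
None
```

The job is done and handed in: all four orange-capped pots took both blows and now stand in the plate, flat inside the steel tray. It took about 49 s of the 210 s allowed.

- **Pots:** all four were seated fully home in their bores (cap tops at about z 108) before the first blow, and still were after both blows.
- **Blows:** each time I drew the knob about 41 mm. After I let go it stayed on the sear, and the camera put it about 36 mm back. I then tripped it with a pad press of about 7.5 mm. The knob was back home after each shot.
- **Plate:** it came straight up off the dowels with side forces under 5 N. It now lies level in the tray, rim clear all round, with its top at z 23.4 mm (24 expected). The four caps are at about z 60, so the pots are still home.
- **Checks that disagreed:** the scene and side cameras put the tray about 10 mm apart in y, because its rim hid part of the paper. I took a value in between, and the wrist camera confirmed the plate was well centred before I set it down.
- **Knocked aside:** I saw nothing moved during the run, and the other things on the bench look to be where they stood.

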